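# Load the solvent tray, tall bottles at the back first

### The arm

A 6-joint arm with a two-finger parallel gripper is mounted at the origin on the work surface. World frame = base frame: x ahead of the robot, y to its left, z up, the work surface at z = 0. Lengths are in m, angles in rad, forces in N, time in s.
With the tool pointing down it reaches from about 0.25 to 0.775 m from the base axis. Payload 4 kg.
Tool frame: the origin (TCP) lies at the centre of the arm's flange, where the gripper is bolted on; the fingertips stand ahead of it and the grasp point (between the pads) lies 180 mm ahead of it (robot.tcp_to_tips is the z of the fingertips in the tool frame, in m); z points along the fingers, y is the direction in which the jaws open and shut (so a half turn about z gives the same grasp; the last joint's range is limited). The gripper opens to 94 mm and grips with 3 to 60 N. Pads are 16 mm wide; open, the fingers measure 119 mm over their backs; the gripper's body (75 mm by 177 mm) begins 78 mm behind the grasp point.
Start: joints at [-1.22, 0.087, 1.371, -0, 1.684, -0.103], TCP at [0.241, -0.494, 0.405] pointing down, gripper open.
Joint ranges: [-3.1, 3.1], [-0.76, 2.03], [0.27, 2.55], [-1.08, 4.22], [0.17, 2.65], [-2.57, 2.57]. Speed limits (rad/s): [2.79, 2.79, 3.14, 3.14, 3.14, 3.14].

### API

Orientations are given as [roll, pitch, yaw] about the fixed x, y, z axes, in that order (R = Rz(yaw) Ry(pitch) Rx(roll)).
In Python, from bench import robot gives the robot as it stands.
- The arm moves only by the tool move_arm, never from a script. Its argument "increments" is a list that holds one entry, the list of rows, each a list of 7 numbers: the opening, from 0 (shut) to 1 (fully open), then the shift along the tool's x, y, z as a fraction of full scale, then the turn, a rotation vector about the tool's x, y, z as a fraction of full scale. In form: [[[jaw, dx, dy, dz, rx, ry, rz], ...]]. A call has 1 to 8 rows; each row is the pose to reach, as a shift and turn from the pose commanded when the call began, along the tool's axes at that moment; what a row does not reach only later rows make up. Full scale, the value 1, is 0.1 m for a shift and pi/2 rad for a turn. A row lasts 1/12 s, in which the tool goes at most 41.7 mm and 7.16 degrees, less where a joint would pass 70% of its speed; a pose out of reach is approached as far as the arm can. A call with a number of a shift or a turn outside -1 to 1 is refused whole. A call with a gripper value outside its range is refused whole. The fingers move at their own pace and stop on an object; the grip force is fixed at half the most. Time passes only in rows, so rows that repeat a pose let the fingers close. It gives the time, the measured TCP pose, the force and the opening at its end, in the units of the state.
- robot.get_obs(): the state, without advancing time (a new reading comes with each control period).
- robot.snapshot(name): name is "scene" or "side" or "wrist"; returns (picture, depth): 384x512x3 uint8, red, green, blue; 384x512 float32, m along the optical axis (not along the pixel's ray), 0 where there is no reading.
- robot.camera_params(name): a dict with "mtx" (3x3 intrinsics, pixels), "R" (3x3) and "t" (3): a world point X has camera coordinates R X + t. Camera axes: x right, y down, z forward; pixel columns grow to the right and rows downward; lengths in m; the calibration is good to about 2 mm. A picture is of the moment at which its call begins: read the wrist's pose just before it. camera_params takes no time and is no camera call; for the wrist camera it gives the pose at the moment of the call.
- robot.close_job(): hands the job in, once; it reports no verdict.
The state is a dict: "time": time; "joint_positions": joint angles; "qvel": joint speeds; "joint_torque": joint torques, N m; "tool_pos": TCP position; "ee_rot": TCP orientation; "wrist_force": force on the tool from outside, world axes, zero at the start; "wrist_torque": the same for the moment, N m; "width": finger opening in m.
Only numpy, scipy, OpenCV 4.12 (cv2) and the standard library are available. Lean on these libraries where they do the work, as an engineer would, in place of code of your own. Each camera call takes 0.05 s, during which the arm holds its last target.

### The job

Load the solvent tray for the next run, back row first: stand the tall amber bottle centred on the green pad and the tall clear bottle centred on the yellow pad. Only when both stand there, put the white jar on the white spot straight in front of the amber bottle and the blue vial block on the white spot straight in front of the clear bottle. Set everything down upright, never letting it drop, let go, and leave the glass beaker and the steel cup standing where they are.

Things in the scene. Friction and masses are not known exactly. Their poses are not given: they have to be found in the camera images.
- tray: Shallow solvent tray, grey rim, black floor, fixed; 230 mm deep (x) by 280 wide (y). Origin: centre of its underside, on the bench; x points to its back, away from the robot, y to the left. Floor top at 4 mm; back wall 30 mm high, others 12, 5 thick. Pads in the back row at x +45, y +-70; two flat white spots, 60 across, in the front row at x -50, y +-70, each 95 mm straight in front of a pad.
- pad_green: Green round pad, 72 mm across, 2 mm thick, fixed in the back row of the tray, at the left or the right. Origin: centre of its underside, on the tray floor; its top is 6 mm above the bench. Axes as the tray's.
- pad_yellow: Yellow round pad, same size, in the other place of the back row. Origin: centre of its underside, on the tray floor; its top is 6 mm above the bench. Axes as the tray's.
- amber_mid (a point): Tall amber (brown) glass bottle with a blue cap and a paper band, 155 mm high, body 62 mm across up to 92 mm height, sloping in to a neck 30 mm across at 114 to 122 mm, cap 38 mm across from 122 to 155 mm. About 0.32 kg (0.22 to 0.42). Stands upright on the bench at the start; z axis up. Point: on its axis, half-way up, 77.5 mm above its underside.
- clear_mid (a point): Tall clear glass bottle with a red cap and a paper band, same shape, size and mass as the amber one. Stands upright on the bench at the start; z axis up. Point: on its axis, half-way up, 77.5 mm above its underside.
- jar_mid (a point): Short round white plastic jar with a black lid, 70 mm high; jar 50 mm across, lid 54 mm across from 50 mm height to the top. About 0.15 kg. Stands upright on the bench at the start; z axis up. Point: on its axis, half-way up, 35 mm above its underside.
- vials_mid (a point): Blue square vial block, 46 x 46 mm and 40 mm high, with four small glass vials with white caps standing 18 mm out of its top (58 mm in all), inside its outline and fixed in it. About 0.12 kg. Stands upright on the bench at the start; z axis up. x and y axes square to its sides. Point: at its centre, half-way up all, 29 mm above its underside.
- beaker_mid (a point): Bystander: greenish glass beaker, open, 60 mm across at the rim, 75 mm high, loose, among the things to be moved. Point: on its axis, 37.5 mm above its underside.
- cup_mid (a point): Bystander: plain steel cup, open, 60 mm across at the rim, 60 mm high, loose, among the things to be moved. Point: on its axis, 30 mm above its underside.
Things that resemble listed ones, but are neither listed nor needed, are in the scene too. Leave any pink or purple look-alike of the part that bears clear_mid alone.

How it is judged:
By the outcome, as a careful person would: the job done as asked, in the order asked, and still so for the second after the job is handed in, with the robot touching nothing.
It also fails if it takes over 120 s, if anything falls off the work surface, if the arm or the gripper's body presses on something with over 40 N, if the wrist force passes 120 N, or if a joint passes its speed limit or range.

## Working session

There is one attempt and no reset: what is moved stays moved. The work goes in short steps, Python scripts to look and compute and a tool call to move; the robot and the scene stay as the last step left them, time stands still between calls to the robot, and variables do not carry over. Pictures are saved under pics/ and viewed, and the job is handed in when it is done.

Besides the shell and the picture viewer there is one more tool, called after "Call:" as name([rows], argument=value, ...), one row to a line, values as JSON. move_arm: Moves the arm, as the interface text tells. Its arguments: {"type":"object","properties":{"increments":{"type":"array","items":{"type":"array","items":{"type":"array","items":{"type":"number","minimum":-1,"maximum":1}}}}},"required":["increments"]}

```bash
ls; mkdir -p pics; cat > h.py <<'E'
from bench import robot
import numpy as np, cv2
def snap(n,tag):
    p=robot.camera_params(n); im,d=robot.snapshot(n)
    cv2.imwrite(f'pics/{tag}.png',cv2.cvtColor(im,cv2.COLOR_RGB2BGR)); np.savez(f'pics/{tag}.npz',im=im,d=d,**{k:np.array(p[k]) for k in('mtx','R','t')})
    return im,d,p
def world(tag,u,v,z=None):
    a=np.load(f'pics/{tag}.npz'); r=np.linalg.inv(a['mtx'])@np.array([u,v,1.]); R=a['R'];t=a['t']
    C=-R.T@t; D=R.T@r
    if z is None: return C+D*a['d'][int(round(v)),int(round(u))]
    return C+D*(z-C[2])/D[2]
def cloud(tag):
    a=np.load(f'pics/{tag}.npz'); d=a['d'];h,w=d.shape
    u,v=np.meshgrid(np.arange(w),np.arange(h))
    r=np.stack([u,v,np.ones_like(u)],-1)@np.linalg.inv(a['mtx']).T*d[...,None]
    return (r-a['t'])@a['R'], a['im'], d>0
E
python3 - <<'E'
from h import *
for n in('scene','side','wrist'):
    im,d,p=snap(n,n+'0'); print(n,-np.array(p['R']).T@p['t'])
o=robot.get_obs();print(o)
E
```

```text
pics
scene [ 0.81212441 -0.51155914  0.71237062]
side [0.0389505  0.7814499  0.64678572]
wrist [ 0.31057671 -0.46049819  0.38391086]
{'time': 0.15, 'joint_positions': array([-1.22008958e+00,  8.77930293e-02,  1.37187891e+00, -2.14004574e-05,
        1.68364099e+00, -1.03103098e-01]), 'qvel': array([-0.00016404, -0.00277231, -0.00484637, -0.00014859, -0.00021245,
       -0.00105732]), 'joint_torque': array([ 9.09994687e-04, -3.40642619e+01, -3.02794468e+01,  7.18829711e-02,
        3.05696356e-02, -1.23106502e-04]), 'tool_pos': array([ 0.24107734, -0.49425257,  0.40378282]), 'ee_rot': array([-3.13987932e+00, -1.55896070e-04,  4.53807322e-01]), 'wrist_force': array([-0.26435787, -0.21256389,  0.33960479]), 'wrist_torque': array([-0.05587902,  0.00071182, -0.02829512]), 'width': 0.0938083011950932}
```

View pics/scene0.png

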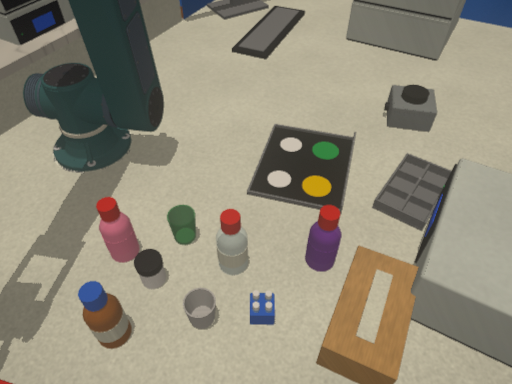

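View pics/side0.png

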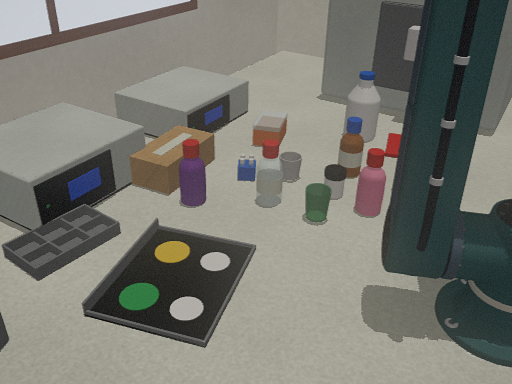

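View pics/wrist0.png

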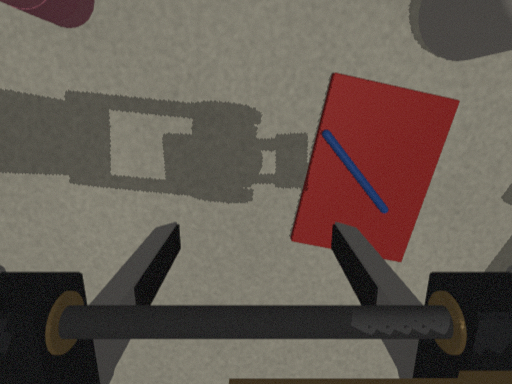

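The scene view shows amber (94,296 cap), clear (231,222), the jar (149,262), the vials (262,307), the beaker (182,225) and the cup (200,308). The pink and purple bottles are the decoys. The tray has green at (325,150), yellow at (316,186), and white spots at (291,144) and (279,179).

```bash
python3 - <<'E'
from h import *
import itertools
for tag in('scene0','side0'):
    P,im,ok=cloud(tag); hsv=cv2.cvtColor(im,cv2.COLOR_RGB2HSV).astype(int)
    H,S,V=hsv[...,0],hsv[...,1],hsv[...,2]
    print(tag)
    def rep(name,m,zr):
        m=m&ok&(P[...,2]>zr[0])&(P[...,2]<zr[1])&(P[...,0]>.1)
        n,l,st,c=cv2.connectedComponentsWithStats(m.astype(np.uint8))
        for i in range(1,n):
            if st[i,4]>25:
                q=P[l==i]; print(name,st[i].tolist(),'med',np.median(q,0).round(4),'min',np.percentile(q,2,0).round(3),'max',np.percentile(q,98,0).round(3))
    rep('green',(abs(H-65)<15)&(S>120),(-.01,.02))
    rep('yellow',(abs(H-25)<6)&(S>150),(-.01,.02))
    rep('white',(S<60)&(V>150)&(P[...,1]>-.2),(0,.012))
    rep('bluetop',(abs(H-115)<12)&(S>120),(.145,.165))
    rep('redtop',((H<8)|(H>172))&(S>150),(.149,.165))
    rep('blueblk',(abs(H-115)<12)&(S>120),(.005,.05))
    rep('dark lid',(V<60),(.063,.08))
im=cv2.imread('pics/scene0.png'); cv2.imwrite('pics/c1.png',cv2.resize(im[190:360,70:290],None,fx=3.5,fy=3.5,interpolation=2))
im=cv2.imread('pics/side0.png'); cv2.imwrite('pics/c2.png',cv2.resize(im[100:230,220:400],None,fx=4.4,fy=4.4,interpolation=2))
E
```

```text
scene0
green [312, 142, 27, 17, 354] med [0.5723 0.2985 0.0064] min [0.54  0.267 0.004] max [0.603 0.332 0.009]
yellow [302, 175, 30, 22, 515] med [0.6055 0.1627 0.0062] min [0.572 0.13  0.003] max [0.638 0.198 0.009]
white [112, 0, 400, 344, 37182] med [0.5872 0.421  0.0011] min [ 0.144 -0.18   0.   ] max [0.962 1.221 0.004]
white [149, 128, 11, 8, 28] med [0.1134 0.1323 0.0012] min [0.102 0.119 0.   ] max [0.126 0.153 0.003]
white [280, 138, 22, 14, 232] med [0.4795 0.2754 0.005 ] min [0.453 0.25  0.002] max [0.506 0.303 0.008]
white [268, 171, 23, 16, 302] med [0.5138 0.14   0.0048] min [0.487 0.114 0.002] max [0.54  0.166 0.008]
white [131, 219, 13, 15, 65] med [ 0.3008 -0.1559  0.0007] min [ 0.283 -0.173  0.   ] max [ 0.317 -0.142  0.003]
white [398, 321, 114, 63, 2593] med [ 9.703e-01 -1.073e-01  9.000e-04] min [ 0.907 -0.177  0.   ] max [ 1.068 -0.07   0.003]
bluetop [78, 282, 25, 23, 428] med [ 0.4381 -0.3736  0.1546] min [ 0.419 -0.389  0.147] max [ 0.453 -0.356  0.157]
redtop [97, 197, 20, 17, 257] med [ 0.3273 -0.2243  0.1548] min [ 0.309 -0.241  0.149] max [ 0.343 -0.207 
[... 3204 characters left out ...]
max [ 0.888 -0.334  0.05 ]
blueblk [239, 160, 16, 8, 54] med [ 0.6457 -0.1886  0.0398] min [ 0.624 -0.217  0.037] max [ 0.659 -0.173  0.043]
dark lid [188, 113, 17, 14, 95] med [ 0.8853 -0.2934  0.0708] min [ 0.881 -0.334  0.064] max [ 0.889 -0.256  0.08 ]
dark lid [100, 166, 13, 12, 82] med [0.8708 0.0749 0.0715] min [0.867 0.055 0.064] max [0.875 0.093 0.079]
dark lid [325, 170, 11, 7, 27] med [ 0.4269 -0.2213  0.0671] min [ 0.412 -0.233  0.063] max [ 0.44  -0.216  0.07 ]
dark lid [335, 170, 11, 8, 26] med [ 0.4046 -0.2324  0.0676] min [ 0.396 -0.243  0.063] max [ 0.42  -0.221  0.072]
dark lid [38, 190, 31, 22, 221] med [0.8709 0.2254 0.072 ] min [0.868 0.189 0.063] max [0.874 0.263 0.079]
```

View pics/c1.png

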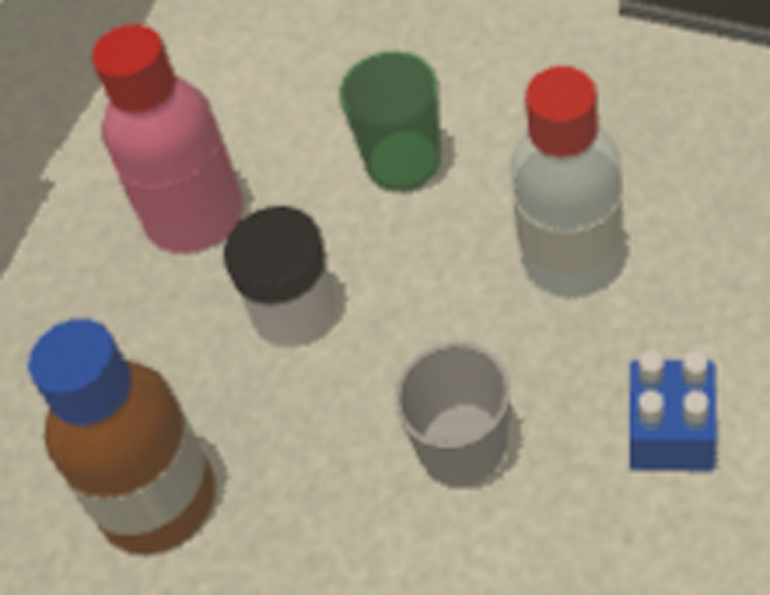

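View pics/c2.png

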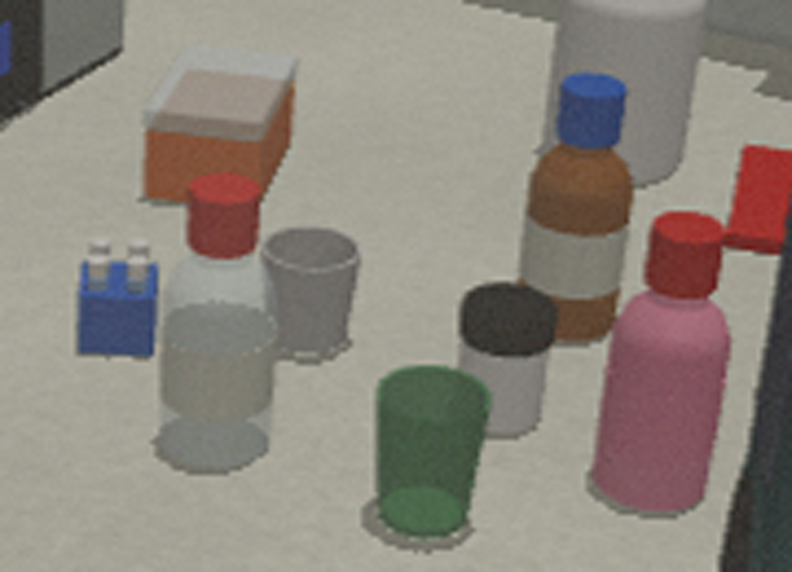

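```bash
python3 - <<'E'
from h import *
print(robot.tcp_to_tips)
# top-down height map, 2mm px ; x up, y left. range x .2-1.0, y -.5..0.45
hm=np.zeros((400,475)); col=np.zeros((400,475,3),np.uint8)
for tag in('side0','scene0'):
    P,im,ok=cloud(tag); q=P[ok];c=im[ok]
    r=((1.0-q[:,0])/.002).astype(int); k=((.45-q[:,1])/.002).astype(int)
    m=(r>=0)&(r<400)&(k>=0)&(k<475)&(q[:,2]<.3)&(q[:,2]>-.02)
    for a,b,z,cc in zip(r[m],k[m],q[m,2],c[m]):
        if z>=hm[a,b]: hm[a,b]=z; col[a,b]=cc
o=cv2.cvtColor(col,cv2.COLOR_RGB2BGR); o=cv2.resize(o,None,fx=1.5,fy=1.5,interpolation=0)
cv2.imwrite('pics/top.png',o)
# fits
P,im,ok=cloud('scene0')
def box(name,xr,yr,zr):
    for tag in('scene0','side0'):
        P,im,ok=cloud(tag); m=ok&(P[...,0]>xr[0])&(P[...,0]<xr[1])&(P[...,1]>yr[0])&(P[...,1]<yr[1])&(P[...,2]>zr[0])&(P[...,2]<zr[1])
        q=P[m]
        if len(q)<8: continue
        A=np.c_[2*q[:,:2],np.ones(len(q))]; s=np.linalg.lstsq(A,(q[:,:2]**2).sum(1),rcond=None)[0]
        print(name,tag,len(q),'circ',s[:2].round(4),np.sqrt(s[2]+s[0]**2+s[1]**2).round(4),'minmax',q.min(0).round(3),q.max(0).round(3), 'rect',cv2.minAreaRect(q[:,:2].astype(np.float32)*1000))
box('beaker',(.4,.54),(-.19,-.05),(.068,.085))
box('cup',(.5,.62),(-.32,-.2),(.053,.066))
box('jar',(.37,.48),(-.3,-.2),(.066,.08))
box('vials',(.61,.7),(-.25,-.16),(.034,.043))
box('ambercap',(.38,.48),(-.43,-.33),(.15,.17))
box('clearcap',(.5,.6),(-.18,-.09),(.15,.17))
box('box',(.7,.98),(-.35,-.03),(.03,.15))
E
```

```text
0.1992
beaker scene0 162 circ [ 0.475  -0.1251] 0.0575 minmax [ 0.401 -0.16   0.068] [ 0.54  -0.094  0.085] rect ((470.30572509765625, -126.85958862304688), (60.502437591552734, 141.60133361816406), 87.41681671142578)
beaker side0 246 circ [ 0.4687 -0.1126] 0.0551 minmax [ 0.4   -0.153  0.068] [ 0.54  -0.093  0.085] rect ((469.6282043457031, -124.91032409667969), (60.3651237487793, 138.84005737304688), 88.06133270263672)
cup scene0 254 circ [ 0.559  -0.2637] 0.0279 minmax [ 0.529 -0.293  0.053] [ 0.588 -0.234  0.062] rect ((558.9969482421875, -263.67486572265625), (58.49366760253906, 57.772178649902344), 59.25897216796875)
cup side0 128 circ [ 0.5565 -0.2616] 0.0279 minmax [ 0.526 -0.293  0.053] [ 0.585 -0.229  0.063] rect ((556.9047241210938, -262.2255859375), (58.33454895019531, 61.42291259765625), 21.23993492126465)
jar scene0 526 circ [ 0.4256 -0.2456] 0.0192 minmax [ 0.399 -0.272  0.066] [ 0.452 -0.218  0.074] rect ((425.1853332519531, -245.2457733154297), (51.76148223876953, 52.15273666381836), 72.30049133300781)
jar side0 200 circ [ 0.4219 -0.2414] 0.0198 minmax [ 0.396 -0.269
[... 1094 characters left out ...]
130.9892578125), (36.809059143066406, 36.145389556884766), 57.3736572265625)
clearcap side0 119 circ [ 0.5419 -0.1272] 0.0143 minmax [ 0.524 -0.147  0.15 ] [ 0.561 -0.107  0.157] rect ((542.1309204101562, -128.30364990234375), (39.061683654785156, 35.97206497192383), 79.00650024414062)
box scene0 13119 circ [ 0.847  -0.1123] 0.0916 minmax [ 0.7   -0.234  0.03 ] [ 0.98 -0.03  0.15] rect ((840.186279296875, -131.87527465820312), (279.8868713378906, 203.8924102783203), 0.1379636973142624)
box side0 3536 circ [ 0.8819 -0.1711] 0.1188 minmax [ 0.759 -0.35   0.03 ] [ 0.98  -0.03   0.141] rect ((869.3709106445312, -189.95957946777344), (221.03317260742188, 320.10858154296875), 0.059404537081718445)
```

View pics/top.png

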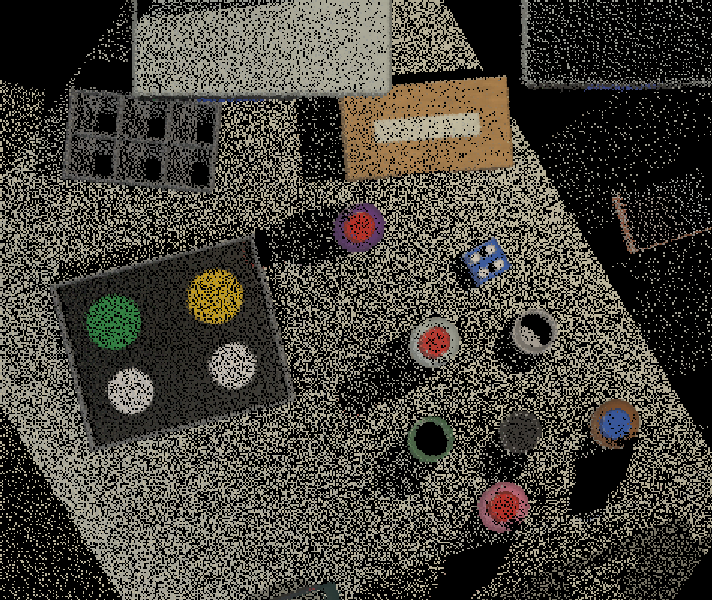

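The top-down map shows the tray with green at back left and yellow at back right, yaw 14.1°. It checks out: the pads are 140 mm apart and each spot is 95 mm from its pad. The amber cap is at about (.4345,-.370), clear (.544,-.129), jar (.424,-.244) and vials (.652,-.199) with yaw 30°. I'll move over the amber bottle first.

```bash
cat >> h.py <<'E'
from scipy.spatial.transform import Rotation as Ro
def go(x,y,z,yaw):
    o=robot.get_obs(); R=Ro.from_euler('xyz',o['ee_rot'])
    p=R.inv().apply(np.array([x,y,z])-o['tool_pos'])*10
    r=(R.inv()*Ro.from_euler('xyz',[np.pi,0,yaw])).as_rotvec()/(np.pi/2)
    print('t',round(o['time'],2),'pos',o['tool_pos'].round(4),'rpy',o['ee_rot'].round(4),'w',o['width'].round(4),'F',o['wrist_force'].round(2)); print('shift',p.round(3),'turn',r.round(4))
E
python3 -c "
from h import *
go(.4345,-.370,.405,.246)"
```

```text
Traceback (most recent call last):
  File "h.py", line 22, in go
    print('t',round(o['time'],2),'pos',o['tool_pos'].round(4),'rpy',o['ee_rot'].round(4),'w',o['width'].round(4),'F',o['wrist_force'].round(2)); print('shift',p.round(3),'turn',r.round(4))
                                                                                             ^^^^^^^^^^^^^^^^
AttributeError: 'float' object has no attribute 'round'
```

```bash
sed -i "s/o\['width'\].round(4)/round(o['width'],4)/" h.py
python3 -c "
from h import *
go(.4345,-.370,.405,.246)"
```

```text
t 0.15 pos [ 0.2411 -0.4943  0.4038] rpy [-3.1399e+00 -2.0000e-04  4.5380e-01] w 0.0938 F [-0.26 -0.21  0.34]
shift [ 2.283 -0.269 -0.011] turn [-0.0011  0.      0.1323]
```

Call:
move_arm([
  [[1,0.25,-0.03,0,0,0,0.04],[1,0.5,-0.07,0,0,0,0.08],[1,0.75,-0.1,0,0,0,0.12],[1,1,-0.13,0,0,0,0.132],[1,1,-0.13,0,0,0,0.132]],
])

```text
time: 0.57
tool_pos: [0.328, -0.4367, 0.4043]
ee_rot: [-3.14, -0.002, 0.251]
wrist_force: [-0.8, -0.3, -0.4]
width: 0.094
```

```bash
python3 -c "
from h import *
go(.4345,-.370,.405,.246)"
```

```text
t 0.57 pos [ 0.328  -0.4367  0.4043] rpy [-3.1402e+00 -2.0000e-03  2.5060e-01] w 0.094 F [-0.85 -0.35 -0.43]
shift [ 1.198 -0.382 -0.004] turn [-0.0009 -0.0013  0.0029]
```

Call:
move_arm([
  [[1,0.3,-0.1,0,0,0,0],[1,0.6,-0.2,0,0,0,0],[1,0.8,-0.3,0,0,0,0],[1,1,-0.38,0,0,0,0],[1,1,-0.38,0,0,0,0],[1,1,-0.38,0,0,0,0]],
])

```text
time: 1.07
tool_pos: [0.4132, -0.3774, 0.4043]
ee_rot: [-3.141, 0.001, 0.248]
wrist_force: [0.1, -0.5, -0.2]
width: 0.0939
```

```bash
python3 -c "
from h import *
go(.4345,-.370,.405,.246); snap('wrist','w1')"
```

```text
t 1.07 pos [ 0.4132 -0.3774  0.4043] rpy [-3.1414e+00  1.1000e-03  2.4830e-01] w 0.0939 F [ 0.08 -0.46 -0.17]
shift [ 0.225 -0.019 -0.007] turn [-0.0001  0.0007  0.0014]
```

View pics/w1.png

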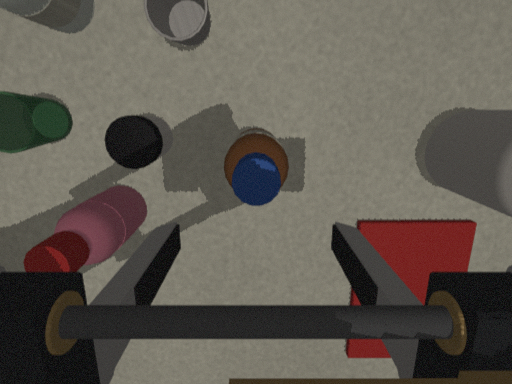

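The wrist view shows the amber cap centred at pixel (256,179) and the jar lid at (134,141). I'll use these to settle the difference between the other two cameras.

```bash
python3 -c "
from h import *
print(world('w1',256,179,.155),world('w1',256,179), world('w1',134,141,.07), world('w1',134,141))
go(.4345,-.370,.318,.246)"
```

```text
[ 0.43760932 -0.37137902  0.155     ] [ 0.43758499 -0.37138522  0.15488945] [ 0.42665285 -0.24816141  0.07      ] [ 0.42682426 -0.24846923  0.07087718]
t 1.12 pos [ 0.4126 -0.3779  0.4044] rpy [-3.1416e+00  1.2000e-03  2.4680e-01] w 0.0941 F [-0.49 -0.44 -0.23]
shift [ 0.232 -0.023  0.863] turn [-0.      0.0008  0.0005]
```

Call:
move_arm([
  [[1,0.13,-0.01,0.1,0,0,0],[1,0.245,-0.01,0.3,0,0,0],[1,0.245,-0.01,0.5,0,0,0],[1,0.245,-0.01,0.7,0,0,0],[1,0.245,-0.01,0.86,0,0,0],[1,0.245,-0.01,0.86,0,0,0],[0.3,0.245,-0.01,0.86,0,0,0],[0.3,0.245,-0.01,0.86,0,0,0]],
])

```text
time: 1.78
tool_pos: [0.4365, -0.3712, 0.3195]
ee_rot: [3.14, -0.001, 0.246]
wrist_force: [-0.5, 0.2, 1.2]
width: 0.0843
```

Call:
move_arm([
  [[0.3,0,0,0,0,0,0],[0.2,0,0,0,0,0,0],[0.2,0,0,0,0,0,0],[0.2,0,0,0,0,0,0],[0.2,0,0,0,0,0,0]],
])

```text
time: 2.2
tool_pos: [0.4366, -0.3707, 0.3192]
ee_rot: [3.141, -0.0, 0.246]
wrist_force: [1.0, -0.1, -0.4]
width: 0.0508
```

```bash
python3 -c "
from h import *
go(.436,-.371,.318,.246); snap('wrist','w2')"
```

```text
t 2.2 pos [ 0.4366 -0.3707  0.3192] rpy [ 3.1407e+00 -5.0000e-04  2.4650e-01] w 0.0508 F [ 1.   -0.12 -0.4 ]
shift [-0.006  0.002  0.012] turn [ 0.0005 -0.0003  0.0003]
```

View pics/w2.png

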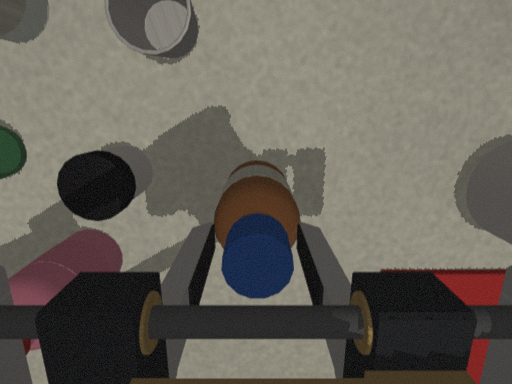

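The cap at (258,256) sits between the jaws, so I'll close them.

Call:
move_arm([
  [[0,0,0,0,0,0,0],[0,0,0,0,0,0,0],[0,0,0,0,0,0,0],[0,0,0,0,0,0,0],[0,0,0,0,0,0,0],[0,0,0,0,0,0,0]],
])

```text
time: 2.75
tool_pos: [0.4365, -0.3707, 0.3188]
ee_rot: [3.141, -0.0, 0.246]
wrist_force: [0.7, 0.1, 0.5]
width: 0.0376
```

Call:
move_arm([
  [[0,0,0,-0.05,0,0,0],[0,0,0,-0.15,0,0,0],[0,0,0,-0.3,0,0,0],[0,0,0,-0.5,0,0,0],[0,0,0,-0.7,0,0,0],[0,0,0,-0.9,0,0,0],[0,0,0,-1,0,0,0],[0,0,0,-1,0,0,0]],
])

```text
time: 3.42
tool_pos: [0.4367, -0.3707, 0.4224]
ee_rot: [3.136, -0.003, 0.247]
wrist_force: [-0.3, -0.5, -2.7]
width: 0.0376
```

```bash
python3 -c "
from h import *
go(.436,-.1,.44,.246); snap('scene','s2')"
```

```text
t 3.42 pos [ 0.4367 -0.3707  0.4224] rpy [ 3.1361 -0.0032  0.2465] w 0.0376 F [-0.34 -0.45 -2.74]
shift [ 0.655 -2.626 -0.188] turn [ 0.0035 -0.0021  0.0003]
```

View pics/s2.png

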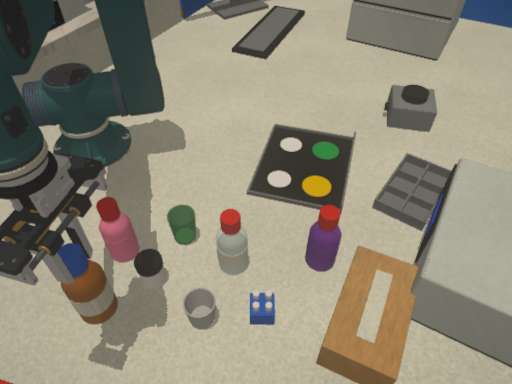

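The amber bottle hangs upright in the gripper at about (90,290). I'll carry it over the jar between the pink and clear bottles.

Call:
move_arm([
  [[0,0.02,-0.05,-0.1,0,0,0],[0,0.05,-0.2,-0.2,0,0,0],[0,0.1,-0.4,-0.2,0,0,0],[0,0.2,-0.6,-0.2,0,0,0],[0,0.25,-0.8,-0.2,0,0,0],[0,0.3,-1,-0.2,0,0,0]],
])

```text
time: 3.97
tool_pos: [0.441, -0.2641, 0.4386]
ee_rot: [-3.14, 0.0, 0.247]
wrist_force: [0.9, 0.4, -1.7]
width: 0.0375
```

Call:
move_arm([
  [[0,0.05,-0.2,0,0,0,0],[0,0.1,-0.4,0,0,0,0],[0,0.2,-0.6,0,0,0,0],[0,0.25,-0.8,0,0,0,0],[0,0.3,-1,0,0,0,0]],
])

```text
time: 4.38
tool_pos: [0.4454, -0.1598, 0.4386]
ee_rot: [-3.14, 0.001, 0.247]
wrist_force: [-0.6, 0.5, -2.1]
width: 0.0375
```

Call:
move_arm([
  [[0,0.05,-0.2,0,0,0,0],[0,0.1,-0.4,0,0,0,0],[0,0.2,-0.6,0,0,0,0],[0,0.3,-0.8,0,0,0,0],[0,0.4,-1,0,0,0,0]],
])

```text
time: 4.8
tool_pos: [0.4595, -0.0532, 0.4388]
ee_rot: [-3.141, 0.0, 0.247]
wrist_force: [0.2, 0.2, -2.8]
width: 0.0374
```

Call:
move_arm([
  [[0,0.15,-0.2,0,0,0,0],[0,0.3,-0.4,0,0,0,0],[0,0.45,-0.6,0,0,0,0],[0,0.6,-0.8,0,0,0,0],[0,0.7,-1,0,0,0,0]],
])

```text
time: 5.22
tool_pos: [0.5035, 0.061, 0.4385]
ee_rot: [-3.141, 0.001, 0.248]
wrist_force: [-0.3, 0.1, -2.4]
width: 0.0375
```

Call:
move_arm([
  [[0,0.15,-0.2,0,0,0,0],[0,0.3,-0.4,0,0,0,0],[0,0.45,-0.6,0,0,0,0],[0,0.6,-0.8,0,0,0,0],[0,0.7,-1,0,0,0,0],[0,0.7,-1,0,0,0,0]],
])

```text
time: 5.72
tool_pos: [0.5467, 0.177, 0.4378]
ee_rot: [-3.139, 0.001, 0.252]
wrist_force: [-0.6, -0.4, -2.5]
width: 0.0377
```

```bash
python3 -c "
from h import *
go(.571,.2995,.44,.246)"
```

```text
t 5.72 pos [0.5467 0.177  0.4378] rpy [-3.1386e+00  1.5000e-03  2.5180e-01] w 0.0377 F [-0.57 -0.35 -2.52]
shift [ 0.54  -1.126 -0.019] turn [-0.0019  0.001   0.0037]
```

Call:
move_arm([
  [[0,0.1,-0.2,0,0,0,0],[0,0.2,-0.4,0,0,0,0],[0,0.3,-0.6,0,0,0,0],[0,0.4,-0.8,0,0,0,0],[0,0.5,-1,0,0,0,0],[0,0.5,-1,0,0,0,0],[0,0.5,-1,0,0,0,0],[0,0.5,-1,0,0,0,0]],
])

```text
time: 6.38
tool_pos: [0.5708, 0.2817, 0.4385]
ee_rot: [3.141, 0.001, 0.247]
wrist_force: [-0.1, 0.1, -1.7]
width: 0.0375
```

```bash
python3 -c "
from h import *
go(.571,.2995,.44,.246)
snap('scene','s3');snap('side','d3');
import cv2
a=cv2.imread('pics/s3.png');b=cv2.imread('pics/d3.png')
cv2.imwrite('pics/c3.png',np.hstack([cv2.resize(a[20:220,230:400],(400,470)),cv2.resize(b[150:350,60:230],(400,470))]))"
```

```text
t 6.38 pos [0.5708 0.2817 0.4385] rpy [3.1407e+00 1.3000e-03 2.4660e-01] w 0.0375 F [-0.06  0.13 -1.69]
shift [ 0.046 -0.172 -0.015] turn [0.0006 0.0009 0.0004]
```

View pics/c3.png

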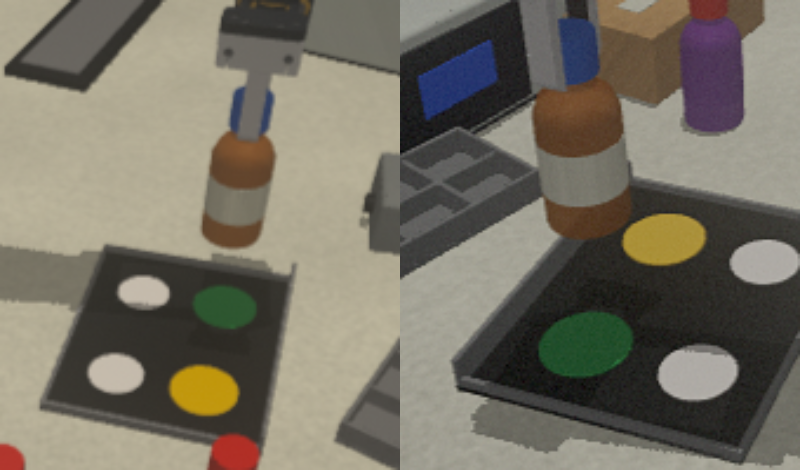

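Call:
move_arm([
  [[0,0.02,-0.1,0.1,0,0,0],[0,0.04,-0.17,0.3,0,0,0],[0,0.04,-0.17,0.5,0,0,0],[0,0.04,-0.17,0.7,0,0,0],[0,0.04,-0.17,0.85,0,0,0],[0,0.04,-0.17,0.98,0,0,0],[0,0.04,-0.17,0.98,0,0,0],[0,0.04,-0.17,0.98,0,0,0]],
])

```text
time: 7.15
tool_pos: [0.5709, 0.2994, 0.3396]
ee_rot: [3.141, 0.002, 0.246]
wrist_force: [0.4, -0.5, -2.3]
width: 0.0375
```

```bash
cat >> h.py <<'E'
def body(tag,c,zs,r0,r1=None,w=.05):
    """fixed-radius circle fit to side points at slices"""
    from scipy.optimize import least_squares
    P,im,ok=cloud(tag)
    for z in zs:
        m=ok&(abs(P[...,2]-z)<.008)&(np.hypot(P[...,0]-c[0],P[...,1]-c[1])<w); q=P[m][:,:2]
        if len(q)<10: print(tag,z,'few',len(q)); continue
        s=least_squares(lambda p:np.hypot(*(q-p).T)-r0,c,loss='soft_l1',f_scale=.001)
        print(tag,z,len(q),s.x.round(4),'rms',np.sqrt(np.mean(s.fun**2)).round(4))
E
python3 -c "
from h import *
go(.571,.2995,.3248,.246)
for n,t in(('scene','s4'),('side','d4')):
    snap(n,t); body(t,[.571,.2995],[.03,.05,.07,.09],.031)
"
```

```text
t 7.15 pos [0.5709 0.2994 0.3396] rpy [3.1413e+00 2.0000e-03 2.4620e-01] w 0.0375 F [ 0.37 -0.51 -2.26]
shift [ 0.001 -0.001  0.148] turn [0.0002 0.0013 0.0001]
s4 0.03 107 [0.5693 0.2992] rms 0.0011
s4 0.05 117 [0.5693 0.2992] rms 0.0011
s4 0.07 121 [0.5693 0.299 ] rms 0.0012
s4 0.09 128 [0.5695 0.2992] rms 0.0012
d4 0.03 214 [0.5694 0.2992] rms 0.001
d4 0.05 238 [0.5691 0.2993] rms 0.001
d4 0.07 260 [0.5686 0.2997] rms 0.001
d4 0.09 283 [0.5688 0.2996] rms 0.0011
```

The amber bottle is vertical and within 2 mm of the pad centre in both cameras. I'll shift it +1.5 mm in x and lower gently.

Call:
move_arm([
  [[0,0.015,0,0.03,0,0,0],[0,0.015,0,0.06,0,0,0],[0,0.015,0,0.08,0,0,0],[0,0.015,0,0.1,0,0,0],[0,0.015,0,0.115,0,0,0],[0,0.015,0,0.13,0,0,0],[0,0.015,0,0.13,0,0,0],[0,0.015,0,0.13,0,0,0]],
])

```text
time: 7.92
tool_pos: [0.5725, 0.2998, 0.3275]
ee_rot: [3.141, 0.0, 0.246]
wrist_force: [-0.5, 0.1, -2.1]
width: 0.0376
```

```bash
python3 -c "
from h import *
go(.571,.2995,.3248,.246)
P=cloud
for n,t in(('side','d5'),):
    snap(n,t); body(t,[.571,.2995],[.03,.09],.031)
a=cv2.imread('pics/d5.png');cv2.imwrite('pics/c5.png',cv2.resize(a[180:340,60:260],None,fx=4,fy=3.7))
"
```

```text
t 7.92 pos [0.5725 0.2998 0.3275] rpy [3.1415e+00 2.0000e-04 2.4650e-01] w 0.0376 F [-0.48  0.13 -2.07]
shift [-0.016 -0.001  0.027] turn [0.0001 0.0002 0.0003]
d5 0.03 231 [0.5701 0.2994] rms 0.0009
d5 0.09 274 [0.5702 0.2994] rms 0.001
```

View pics/c5.png

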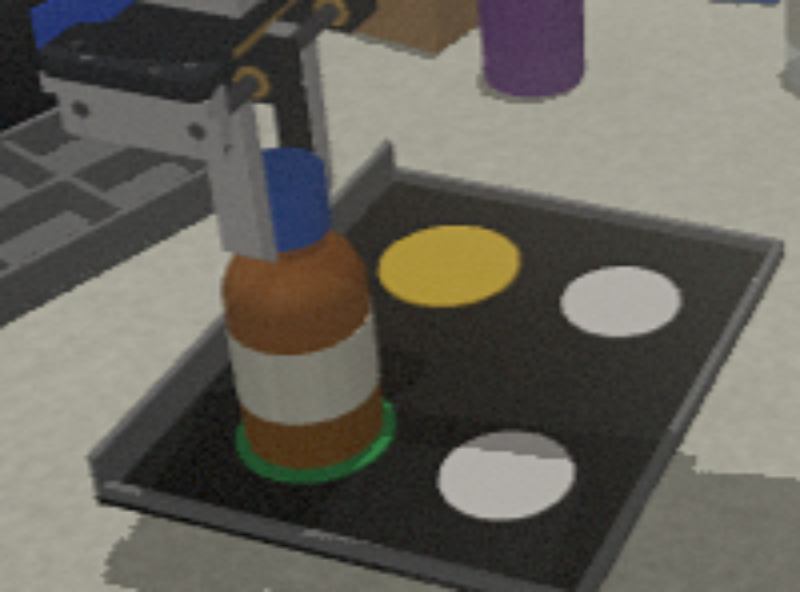

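The bottle sits centred in the green ring. I'll lower it in 1 mm steps until it makes contact.

Call:
move_arm([
  [[0,0,0,0.01,0,0,0],[0,0,0,0.02,0,0,0],[0,0,0,0.02,0,0,0]],
])

```text
time: 8.22
tool_pos: [0.5725, 0.2998, 0.3254]
ee_rot: [3.141, 0.0, 0.246]
wrist_force: [-0.2, -0.4, -2.9]
width: 0.0373
```

Call:
move_arm([
  [[0,0,0,0.01,0,0,0],[0,0,0,0.01,0,0,0],[0,0,0,0.01,0,0,0]],
])

```text
time: 8.47
tool_pos: [0.5726, 0.2998, 0.3248]
ee_rot: [3.142, -0.0, 0.246]
wrist_force: [0.3, -0.1, -1.6]
width: 0.0374
```

Call:
move_arm([
  [[0,0,0,0.005,0,0,0],[0,0,0,0.01,0,0,0],[0,0,0,0.01,0,0,0]],
])

```text
time: 8.72
tool_pos: [0.5727, 0.2998, 0.3248]
ee_rot: [3.142, -0.002, 0.246]
wrist_force: [0.2, -0.1, 2.4]
width: 0.0379
```

Contact: the vertical force rose to +2.4 N. I'll release partway and then fully.

Call:
move_arm([
  [[0.45,0,0,0,0,0,0],[0.6,0,0,0,0,0,0],[0.8,0,0,0,0,0,0],[1,0,0,0,0,0,0],[1,0,0,0,0,0,0],[1,0,0,0,0,0,0],[1,0,0,-0.02,0,0,0],[1,0,0,-0.06,0,0,0]],
])

```text
time: 9.38
tool_pos: [0.5725, 0.2998, 0.3291]
ee_rot: [3.141, 0.001, 0.246]
wrist_force: [-0.2, 0.5, -0.0]
width: 0.0852
```

Call:
move_arm([
  [[1,0,0,-0.2,0,0,0],[1,0,0,-0.45,0,0,0],[1,0,0,-0.7,0,0,0],[1,0,0,-0.95,0,0,0],[1,0,0,-0.95,0,0,0]],
])

```text
time: 9.8
tool_pos: [0.5726, 0.2999, 0.4324]
ee_rot: [-3.14, -0.012, 0.246]
wrist_force: [0.0, 0.0, 1.1]
width: 0.0942
```

```bash
python3 -c "
from h import *
go(.545,-.1305,.405,.246)
for n,t in(('scene','s6'),('side','d6')):
    snap(n,t); body(t,[.571,.2995],[.03,.09],.031)
a=cv2.imread('pics/s6.png');b=cv2.imread('pics/d6.png')
cv2.imwrite('pics/c6.png',np.hstack([cv2.resize(a[60:260,210:380],(400,470)),cv2.resize(b[150:350,60:230],(400,470))]))
"
```

```text
t 9.8 pos [0.5726 0.2999 0.4324] rpy [-3.1398 -0.0123  0.2465] w 0.0942 F [0.03 0.02 1.15]
shift [-1.321  4.107  0.251] turn [-0.0011 -0.0079  0.0003]
s6 0.03 110 [0.5719 0.2999] rms 0.0012
s6 0.09 125 [0.5718 0.3001] rms 0.0014
d6 0.03 231 [0.5705 0.2995] rms 0.0009
d6 0.09 278 [0.5707 0.2992] rms 0.001
```

View pics/c6.png

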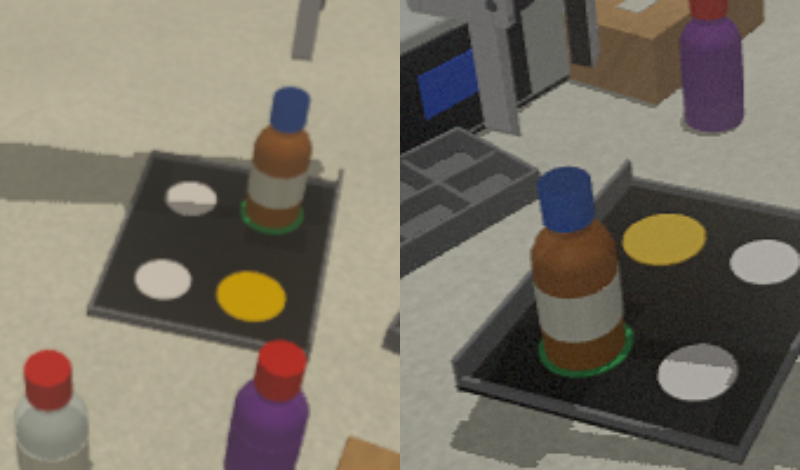

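The amber bottle stands centred on the green pad, about 1 mm off. Next is the clear bottle.

Call:
move_arm([
  [[1,-0.1,0.25,0,0,0,0],[1,-0.2,0.6,0,0,0,0],[1,-0.3,1,0,0,0,0]],
])

```text
time: 10.15
tool_pos: [0.5672, 0.1958, 0.4216]
ee_rot: [-3.141, 0.005, 0.25]
wrist_force: [0.7, 0.1, 0.3]
width: 0.0944
```

Call:
move_arm([
  [[1,-0.1,0.35,0,0,0,0],[1,-0.2,0.7,0,0,0,0],[1,-0.3,1,0,0,0,0]],
])

```text
time: 10.4
tool_pos: [0.5627, 0.0891, 0.422]
ee_rot: [-3.141, 0.004, 0.246]
wrist_force: [0.2, -0.4, 0.6]
width: 0.0941
```

Call:
move_arm([
  [[1,-0.1,0.35,0,0,0,0],[1,-0.2,0.7,0,0,0,0],[1,-0.3,1,0,0,0,0]],
])

```text
time: 10.65
tool_pos: [0.5579, -0.0152, 0.4221]
ee_rot: [-3.141, 0.004, 0.246]
wrist_force: [0.4, 1.1, 0.9]
width: 0.0938
```

Call:
move_arm([
  [[1,-0.1,0.35,0,0,0,0],[1,-0.2,0.7,0,0,0,0],[1,-0.3,1,0,0,0,0],[1,-0.3,1,0,0,0,0],[1,-0.3,1,0,0,0,0],[1,-0.3,1,0,0,0,0]],
])

```text
time: 11.15
tool_pos: [0.5537, -0.1171, 0.423]
ee_rot: [-3.139, 0.002, 0.246]
wrist_force: [0.7, 0.8, 0.5]
width: 0.0938
```

```bash
python3 -c "
from h import *
go(.545,-.1305,.318,.246); snap('wrist','w7')
P,im,ok=cloud('w7'); m=ok&(P[...,2]>.151)&(P[...,2]<.16)&(np.hypot(P[...,0]-.545,P[...,1]+.13)<.04)
q=P[m]; print(len(q),q.min(0),q.max(0),(q.min(0)+q.max(0))/2)"
```

```text
t 11.15 pos [ 0.5537 -0.1171  0.423 ] rpy [-3.1394e+00  2.2000e-03  2.4630e-01] w 0.0938 F [0.69 0.75 0.52]
shift [-0.115  0.111  1.05 ] turn [-0.0014  0.0014  0.0002]
1478 [ 0.52688788 -0.1485111   0.15100315] [ 0.56365407 -0.11161275  0.15724482] [ 0.54527097 -0.13006193  0.15412398]
```

View pics/w7.png

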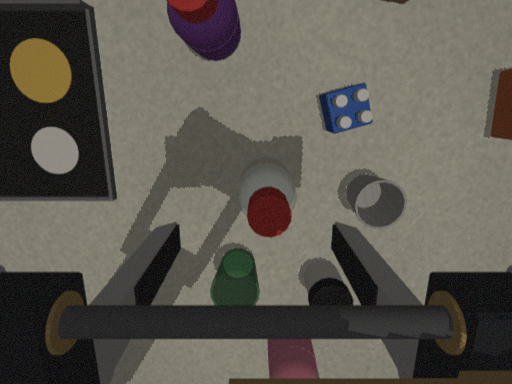

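The clear bottle (red cap at pixel (269,212)) is confirmed at (.545,-.130). I'll descend and grip the cap.

Call:
move_arm([
  [[1,-0.06,0.06,0.05,0,0,0],[1,-0.112,0.108,0.2,0,0,0],[1,-0.112,0.108,0.4,0,0,0],[1,-0.112,0.108,0.6,0,0,0],[1,-0.112,0.108,0.8,0,0,0],[1,-0.112,0.108,1,0,0,0],[1,-0.112,0.108,1,0,0,0],[0.5,-0.112,0.108,1,0,0,0]],
])

```text
time: 11.87
tool_pos: [0.5451, -0.1297, 0.3233]
ee_rot: [-3.14, 0.003, 0.248]
wrist_force: [-0.1, -0.5, 0.1]
width: 0.0903
```

Call:
move_arm([
  [[0.5,0,0,0.03,0,0,0],[0.5,0,0,0.03,0,0,0],[0.3,0,0,0.03,0,0,0],[0,0,0,0.03,0,0,0],[0,0,0,0.03,0,0,0],[0,0,0,0.03,0,0,0],[0,0,0,0.03,0,0,0],[0,0,0,0.03,0,0,0]],
])

```text
time: 12.53
tool_pos: [0.5456, -0.1306, 0.3218]
ee_rot: [3.141, -0.0, 0.246]
wrist_force: [0.0, -0.0, 0.8]
width: 0.0372
```

Call:
move_arm([
  [[0,0,0,0,0,0,0],[0,0,0,0,0,0,0],[0,0,0,-0.05,0,0,0],[0,0,0,-0.15,0,0,0],[0,0,0,-0.3,0,0,0],[0,0,0,-0.45,0,0,0],[0,0,0,-0.6,0,0,0],[0,0,0,-0.6,0,0,0]],
])

```text
time: 13.2
tool_pos: [0.546, -0.1307, 0.3858]
ee_rot: [3.138, -0.006, 0.246]
wrist_force: [0.2, -0.3, -2.9]
width: 0.0373
```

```bash
python3 -c "
from h import *
go(.605,.164,.39,.246); snap('scene','s8')"
```

```text
t 13.2 pos [ 0.546  -0.1307  0.3858] rpy [ 3.1377 -0.0057  0.2464] w 0.0373 F [ 0.24 -0.3  -2.86]
shift [ 1.291 -2.714 -0.045] turn [ 0.0025 -0.0036  0.0003]
```

View pics/s8.png

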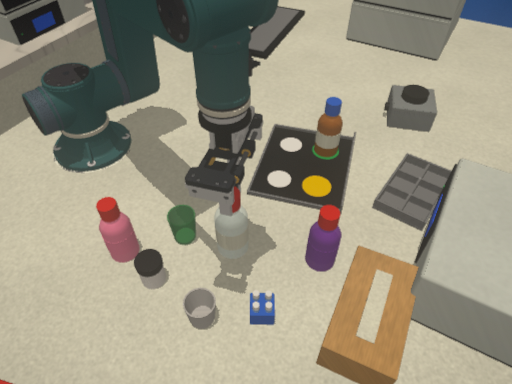

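Call:
move_arm([
  [[0,0.05,-0.1,-0.1,0,0,0],[0,0.1,-0.3,-0.1,0,0,0],[0,0.2,-0.5,-0.1,0,0,0],[0,0.3,-0.75,-0.1,0,0,0],[0,0.43,-1,-0.1,0,0,0]],
])

```text
time: 13.67
tool_pos: [0.5625, -0.0216, 0.3908]
ee_rot: [-3.14, 0.002, 0.246]
wrist_force: [-0.3, 0.6, -3.8]
width: 0.0368
```

Call:
move_arm([
  [[0,0.1,-0.2,0,0,0,0],[0,0.2,-0.4,0,0,0,0],[0,0.3,-0.6,0,0,0,0],[0,0.4,-0.8,0,0,0,0],[0,0.45,-0.9,0,0,0,0],[0,0.45,-0.9,0,0,0,0],[0,0.45,-0.9,0,0,0,0]],
])

```text
time: 14.25
tool_pos: [0.5844, 0.0755, 0.3909]
ee_rot: [3.141, 0.002, 0.248]
wrist_force: [-0.6, -0.5, -3.1]
width: 0.0375
```

```bash
python3 -c "
from h import *
go(.605,.164,.39,.246)"
```

```text
t 14.25 pos [0.5844 0.0755 0.3909] rpy [3.1409e+00 2.1000e-03 2.4760e-01] w 0.0375 F [-0.62 -0.54 -3.06]
shift [ 0.417 -0.807  0.008] turn [0.0004 0.0013 0.001 ]
```

Call:
move_arm([
  [[0,0.1,-0.2,0,0,0,0],[0,0.2,-0.4,0,0,0,0],[0,0.3,-0.6,0,0,0,0],[0,0.42,-0.8,0.1,0,0,0],[0,0.42,-0.8,0.25,0,0,0],[0,0.42,-0.8,0.4,0,0,0],[0,0.42,-0.8,0.5,0,0,0],[0,0.42,-0.8,0.5,0,0,0]],
])

```text
time: 14.92
tool_pos: [0.6052, 0.1617, 0.338]
ee_rot: [3.141, 0.007, 0.245]
wrist_force: [-0.9, 0.0, -3.5]
width: 0.0379
```

Call:
move_arm([
  [[0,0,0,0,0,0,0],[0,0,0,0,0,0,0]],
])

```text
time: 15.08
tool_pos: [0.606, 0.1622, 0.3427]
ee_rot: [3.141, -0.002, 0.245]
wrist_force: [0.7, -0.0, -3.3]
width: 0.037
```

```bash
python3 -c "
from h import *
go(.605,.1637,.3278,.246)
for n,t in(('scene','s9'),('side','d9')):
    snap(n,t); body(t,[.605,.1637],[.03,.045,.06,.09],.031)
a=cv2.imread('pics/s9.png');b=cv2.imread('pics/d9.png')
cv2.imwrite('pics/c9.png',np.hstack([cv2.resize(a[60:260,240:410],(400,470)),cv2.resize(b[130:330,80:250],(400,470))]))
"
```

```text
t 15.08 pos [0.606  0.1622 0.3427] rpy [ 3.1412e+00 -1.5000e-03  2.4520e-01] w 0.037 F [ 0.68 -0.01 -3.35]
shift [-0.006 -0.017  0.149] turn [ 0.0002 -0.001  -0.0005]
s9 0.03 113 [0.6061 0.1635] rms 0.001
s9 0.045 116 [0.6059 0.1631] rms 0.0009
s9 0.06 129 [0.6059 0.1627] rms 0.0009
s9 0.09 147 [0.6059 0.1626] rms 0.0009
d9 0.03 181 [0.6055 0.163 ] rms 0.0013
d9 0.045 193 [0.6052 0.1631] rms 0.0012
d9 0.06 207 [0.6048 0.1634] rms 0.0012
d9 0.09 225 [0.6048 0.1633] rms 0.0011
```

View pics/c9.png

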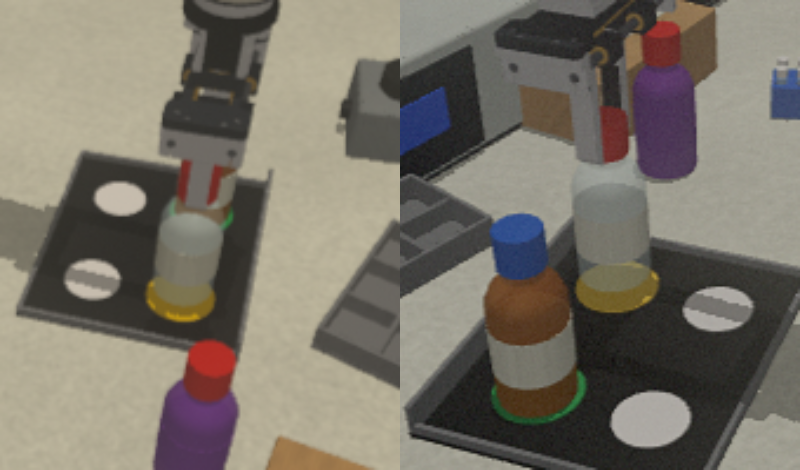

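The clear bottle is within about 1 mm of the yellow pad centre. I'll lower it.

Call:
move_arm([
  [[0,-0.005,-0.005,0.03,0,0,0],[0,-0.005,-0.005,0.06,0,0,0],[0,-0.005,-0.005,0.09,0,0,0],[0,-0.005,-0.005,0.11,0,0,0],[0,-0.005,-0.005,0.125,0,0,0],[0,-0.005,-0.005,0.135,0,0,0],[0,-0.005,-0.005,0.135,0,0,0]],
])

```text
time: 15.77
tool_pos: [0.6051, 0.1634, 0.328]
ee_rot: [3.142, 0.0, 0.247]
wrist_force: [0.1, -0.1, -3.6]
width: 0.0374
```

Call:
move_arm([
  [[0,0,0,0.005,0,0,0],[0,0,0,0.01,0,0,0],[0,0,0,0.01,0,0,0]],
])

```text
time: 16.02
tool_pos: [0.6052, 0.1634, 0.3279]
ee_rot: [3.141, -0.001, 0.246]
wrist_force: [-0.9, 0.7, -0.1]
width: 0.037
```

Call:
move_arm([
  [[0,0,0,0.005,0,0,0],[0,0,0,0.01,0,0,0],[0,0,0,0.01,0,0,0]],
])

```text
time: 16.27
tool_pos: [0.6052, 0.1634, 0.3278]
ee_rot: [3.141, -0.002, 0.246]
wrist_force: [-1.3, 0.5, 5.0]
width: 0.0369
```

Call:
move_arm([
  [[0.45,0,0,0,0,0,0],[0.6,0,0,0,0,0,0],[0.8,0,0,0,0,0,0],[1,0,0,0,0,0,0],[1,0,0,0,0,0,0],[1,0,0,0,0,0,0],[1,0,0,-0.02,0,0,0],[1,0,0,-0.06,0,0,0]],
])

```text
time: 16.93
tool_pos: [0.605, 0.1633, 0.3316]
ee_rot: [3.142, 0.001, 0.246]
wrist_force: [0.4, -0.0, 0.0]
width: 0.0858
```

Call:
move_arm([
  [[1,0,0,-0.2,0,0,0],[1,0,0,-0.45,0,0,0],[1,0,0,-0.7,0,0,0],[1,0,0,-0.75,0,0,0],[1,0,0,-0.75,0,0,0]],
])

```text
time: 17.35
tool_pos: [0.6053, 0.1634, 0.4105]
ee_rot: [3.141, -0.006, 0.246]
wrist_force: [0.2, 0.0, 0.4]
width: 0.0942
```

```bash
python3 -c "
from h import *
go(.426,-.247,.40,.246)
for n,t in(('scene','s10'),('side','d10')):
    snap(n,t); body(t,[.605,.1637],[.03,.09],.031)
    body(t,[.571,.2995],[.03,.09],.031)
a=cv2.imread('pics/s10.png');b=cv2.imread('pics/d10.png')
cv2.imwrite('pics/c10.png',np.hstack([cv2.resize(a[60:260,240:410],(400,470)),cv2.resize(b[130:330,80:250],(400,470))]))
"
```

```text
t 17.35 pos [0.6053 0.1634 0.4105] rpy [ 3.141  -0.0063  0.2464] w 0.0942 F [0.23 0.02 0.38]
shift [-2.741  3.543  0.089] turn [ 0.0004 -0.004   0.0003]
s10 0.03 109 [0.6048 0.1648] rms 0.001
s10 0.09 136 [0.6048 0.1646] rms 0.001
s10 0.03 27 [0.5714 0.2997] rms 0.0008
s10 0.09 73 [0.5714 0.3   ] rms 0.0011
d10 0.03 185 [0.6037 0.164 ] rms 0.0011
d10 0.09 223 [0.6038 0.164 ] rms 0.0012
d10 0.03 225 [0.5705 0.2996] rms 0.001
d10 0.09 263 [0.5706 0.2993] rms 0.001
```

View pics/c10.png

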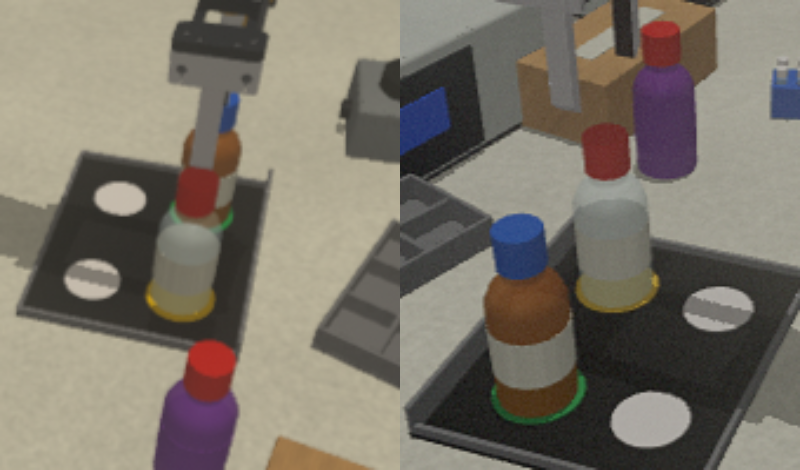

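Both bottles stand centred. Next is the jar.

Call:
move_arm([
  [[1,-0.25,0.3,0,0,0,0],[1,-0.5,0.6,0,0,0,0],[1,-0.7,0.9,0,0,0,0]],
])

```text
time: 17.7
tool_pos: [0.558, 0.0584, 0.404]
ee_rot: [-3.141, 0.006, 0.248]
wrist_force: [-0.4, -0.3, -0.8]
width: 0.0939
```

Call:
move_arm([
  [[1,-0.25,0.3,0,0,0,0],[1,-0.5,0.6,0,0,0,0],[1,-0.7,0.9,0,0,0,0]],
])

```text
time: 17.95
tool_pos: [0.5116, -0.0467, 0.4045]
ee_rot: [-3.14, 0.004, 0.247]
wrist_force: [-0.1, -0.3, 0.5]
width: 0.0941
```

Call:
move_arm([
  [[1,-0.25,0.3,0,0,0,0],[1,-0.5,0.6,0,0,0,0],[1,-0.7,0.9,0,0,0,0],[1,-0.7,0.9,0,0,0,0],[1,-0.7,0.9,0,0,0,0]],
])

```text
time: 18.37
tool_pos: [0.4665, -0.1511, 0.4049]
ee_rot: [-3.139, 0.003, 0.242]
wrist_force: [0.2, 0.4, 0.5]
width: 0.0937
```

```bash
python3 -c "
from h import *
go(.426,-.247,.335,.246); snap('wrist','w11')
P,im,ok=cloud('w11'); m=ok&(P[...,2]>.067)&(P[...,2]<.074)&(np.hypot(P[...,0]-.426,P[...,1]+.247)<.04)
q=P[m]; print(len(q),q.min(0),q.max(0),(q.min(0)+q.max(0))/2)"
```

```text
t 18.37 pos [ 0.4665 -0.1511  0.4049] rpy [-3.1389e+00  2.9000e-03  2.4240e-01] w 0.0937 F [0.23 0.38 0.5 ]
shift [-0.622  0.835  0.698] turn [-0.0017  0.0019 -0.0023]
1029 [ 0.3982515  -0.25936527  0.06702761] [ 0.45147103 -0.21813542  0.07241729] [ 0.42486126 -0.23875034  0.06972245]
```

View pics/w11.png

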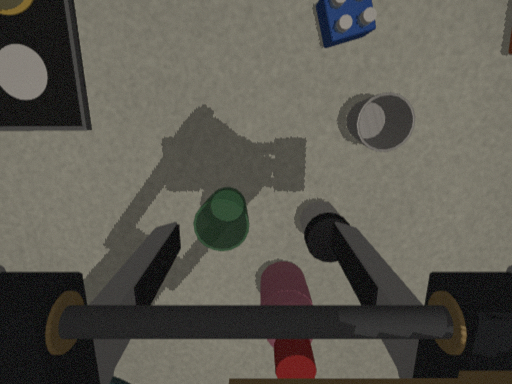

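The jar lid is at about (.425,-.2455). There is 17 mm between an open finger and the beaker, and 35 mm to the pink cap. I'll move over it and then descend.

Call:
move_arm([
  [[1,-0.2,0.3,0,0,0,0],[1,-0.4,0.55,0,0,0,0],[1,-0.63,0.81,0.1,0,0,0],[1,-0.63,0.81,0.3,0,0,0],[1,-0.63,0.81,0.5,0,0,0],[1,-0.63,0.81,0.7,0,0,0],[1,-0.63,0.81,0.7,0,0,0],[1,-0.63,0.81,0.7,0,0,0]],
])

```text
time: 19.08
tool_pos: [0.4264, -0.2423, 0.3354]
ee_rot: [-3.138, 0.002, 0.249]
wrist_force: [0.6, 0.4, 0.3]
width: 0.094
```

```bash
python3 -c "
from h import *
go(.425,-.2455,.235,.246); snap('wrist','w12')
P,im,ok=cloud('w12'); m=ok&(P[...,2]>.067)&(P[...,2]<.074)&(np.hypot(P[...,0]-.426,P[...,1]+.247)<.04)
q=P[m]; print(len(q),q.min(0),q.max(0),(q.min(0)+q.max(0))/2)"
```

```text
t 19.08 pos [ 0.4264 -0.2423  0.3354] rpy [-3.1381e+00  2.4000e-03  2.4870e-01] w 0.094 F [0.55 0.44 0.32]
shift [-0.019  0.031  1.004] turn [-0.0022  0.0016  0.0017]
3096 [ 0.39804943 -0.27177858  0.06700491] [ 0.45105143 -0.2183904   0.07261813] [ 0.42455043 -0.24508449  0.06981152]
```

View pics/w12.png

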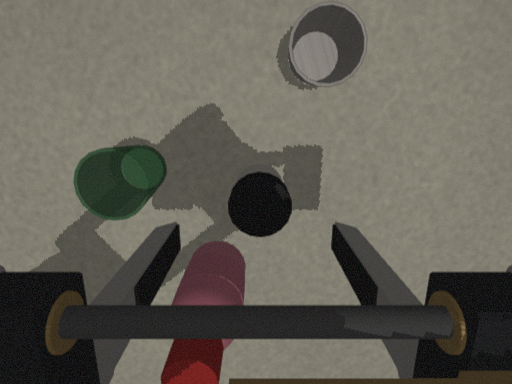

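Call:
move_arm([
  [[1,-0.022,0.025,0.1,0,0,0],[1,-0.022,0.025,0.3,0,0,0],[1,-0.022,0.025,0.5,0,0,0],[1,-0.022,0.025,0.7,0,0,0],[1,-0.022,0.025,0.85,0,0,0],[1,-0.022,0.025,1,0,0,0],[1,-0.022,0.025,1,0,0,0],[1,-0.022,0.025,1,0,0,0]],
])

```text
time: 19.8
tool_pos: [0.4246, -0.2465, 0.2372]
ee_rot: [-3.141, 0.0, 0.247]
wrist_force: [0.9, 0.2, -0.7]
width: 0.094
```

Call:
move_arm([
  [[0,0,0,0,0,0,0],[0,0,0,0,0,0,0],[0,0,0,0,0,0,0],[0,0,0,0,0,0,0],[0,0,0,0,0,0,0],[0,0,0,0,0,0,0],[0,0,0,0,0,0,0],[0,0,0,0,0,0,0]],
])

```text
time: 20.47
tool_pos: [0.4245, -0.2466, 0.2374]
ee_rot: [3.142, -0.0, 0.246]
wrist_force: [-0.1, 0.2, 1.2]
width: 0.0532
```

Call:
move_arm([
  [[0,0,0,-0.05,0,0,0],[0,0,0,-0.15,0,0,0],[0,0,0,-0.35,0,0,0],[0,0,0,-0.6,0,0,0],[0,0,0,-0.8,0,0,0],[0,0,0,-1,0,0,0],[0,0,0,-1,0,0,0]],
])

```text
time: 21.05
tool_pos: [0.4253, -0.2472, 0.3428]
ee_rot: [3.134, -0.006, 0.247]
wrist_force: [1.4, 0.1, -0.6]
width: 0.0529
```

```bash
python3 -c "
from h import *
go(.479,.276,.37,.246); snap('scene','s13')"
```

```text
t 21.05 pos [ 0.4253 -0.2472  0.3428] rpy [ 3.1337 -0.0063  0.2465] w 0.0529 F [ 1.39  0.13 -0.64]
shift [ 1.799 -4.941 -0.3  ] turn [ 0.005  -0.004   0.0003]
```

View pics/s13.png

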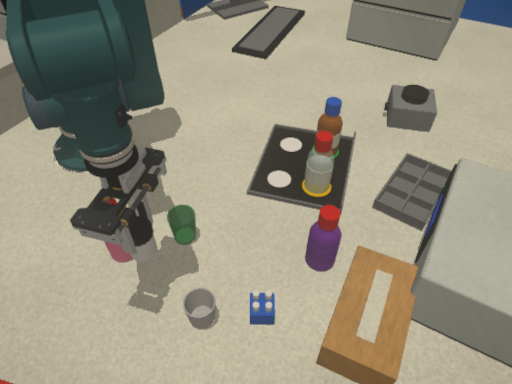

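The jar is held. I'll carry it to the spot in front of the amber bottle.

Call:
move_arm([
  [[0,0.05,-0.05,-0.15,0,0,0],[0,0.1,-0.2,-0.3,0,0,0],[0,0.15,-0.4,-0.3,0,0,0],[0,0.2,-0.6,-0.3,0,0,0],[0,0.28,-0.8,-0.3,0,0,0],[0,0.36,-1,-0.3,0,0,0]],
])

```text
time: 21.6
tool_pos: [0.4346, -0.1399, 0.3654]
ee_rot: [-3.14, 0.002, 0.246]
wrist_force: [0.3, 0.7, -1.4]
width: 0.0534
```

Call:
move_arm([
  [[0,0.09,-0.25,0,0,0,0],[0,0.18,-0.5,0,0,0,0],[0,0.27,-0.75,0,0,0,0],[0,0.36,-1,0,0,0,0]],
])

```text
time: 21.93
tool_pos: [0.4451, -0.0338, 0.3653]
ee_rot: [-3.14, 0.003, 0.246]
wrist_force: [0.8, -0.6, -0.8]
width: 0.0532
```

Call:
move_arm([
  [[0,0.09,-0.25,0,0,0,0],[0,0.18,-0.5,0,0,0,0],[0,0.27,-0.75,0,0,0,0],[0,0.36,-1,0,0,0,0]],
])

```text
time: 22.27
tool_pos: [0.4556, 0.072, 0.3653]
ee_rot: [-3.141, 0.003, 0.246]
wrist_force: [-0.4, -0.2, -1.1]
width: 0.0533
```

Call:
move_arm([
  [[0,0.09,-0.25,0,0,0,0],[0,0.18,-0.5,0,0,0,0],[0,0.27,-0.75,0,0,0,0],[0,0.36,-1,0,0,0,0],[0,0.36,-1,0,0,0,0],[0,0.36,-1,0,0,0,0]],
])

```text
time: 22.77
tool_pos: [0.4662, 0.1773, 0.3652]
ee_rot: [3.141, 0.004, 0.249]
wrist_force: [0.7, 0.2, -1.4]
width: 0.0534
```

```bash
python3 -c "
from h import *
go(.479,.276,.37,.246)"
```

```text
t 22.77 pos [0.4662 0.1773 0.3652] rpy [3.141  0.0037 0.249 ] w 0.0534 F [ 0.73  0.19 -1.37]
shift [ 0.367 -0.925 -0.05 ] turn [0.0004 0.0023 0.0019]
```

Call:
move_arm([
  [[0,0.1,-0.25,0,0,0,0],[0,0.2,-0.5,0,0,0,0],[0,0.3,-0.75,0,0,0,0],[0,0.36,-0.92,0.05,0,0,0],[0,0.36,-0.92,0.2,0,0,0],[0,0.36,-0.92,0.4,0,0,0],[0,0.36,-0.92,0.4,0,0,0],[0,0.36,-0.92,0.4,0,0,0]],
])

```text
time: 23.43
tool_pos: [0.4788, 0.2732, 0.3251]
ee_rot: [3.14, 0.005, 0.245]
wrist_force: [0.6, -0.5, -1.0]
width: 0.053
```

```bash
python3 -c "
from h import *
go(.479,.276,.2414,.246)
for n,t in(('scene','s14'),('side','d14')):
    snap(n,t); body(t,[.479,.276],[.115],.027); body(t,[.479,.276],[.08,.09],.025)
a=cv2.imread('pics/s14.png');b=cv2.imread('pics/d14.png')
cv2.imwrite('pics/c14.png',np.hstack([cv2.resize(a[40:240,230:400],(400,470)),cv2.resize(b[170:370,80:250],(400,470))]))
"
```

```text
t 23.43 pos [0.4788 0.2732 0.3251] rpy [3.1402 0.0048 0.2452] w 0.053 F [ 0.57 -0.53 -0.96]
shift [ 0.013 -0.027  0.837] turn [ 0.0009  0.0031 -0.0005]
s14 0.115 96 [0.4768 0.2759] rms 0.0015
s14 0.08 few 3
s14 0.09 53 [0.4779 0.2741] rms 0.0014
d14 0.115 220 [0.4796 0.2724] rms 0.0011
d14 0.08 few 0
d14 0.09 101 [0.4777 0.274 ] rms 0.0009
```

View pics/c14.png

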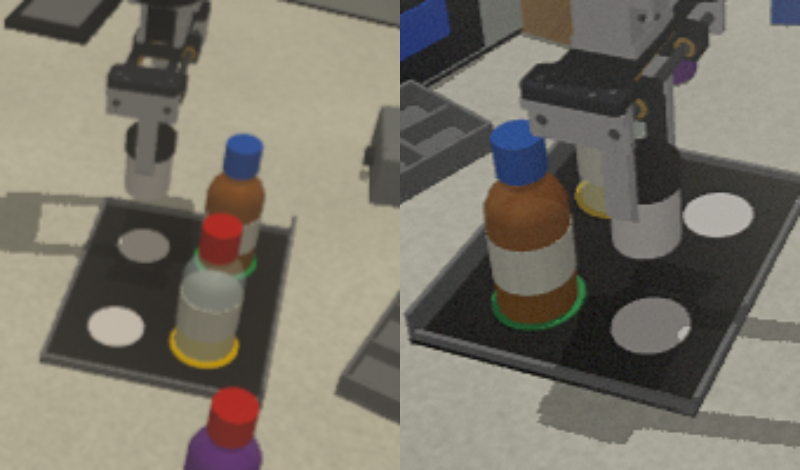

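Call:
move_arm([
  [[0,0.017,-0.017,0.1,0,0,0],[0,0.017,-0.017,0.25,0,0,0],[0,0.017,-0.017,0.4,0,0,0],[0,0.017,-0.017,0.52,0,0,0],[0,0.017,-0.017,0.6,0,0,0],[0,0.017,-0.017,0.66,0,0,0],[0,0.017,-0.017,0.7,0,0,0],[0,0.017,-0.017,0.7,0,0,0]],
])

```text
time: 24.2
tool_pos: [0.4802, 0.2764, 0.2565]
ee_rot: [3.141, 0.001, 0.246]
wrist_force: [0.5, -0.1, -1.0]
width: 0.0532
```

```bash
python3 -c "
from h import *
go(.479,.276,.2414,.246)
for n,t in(('scene','s15'),('side','d15')):
    snap(n,t);  body(t,[.479,.276],[.024,.035],.025)
a=cv2.imread('pics/s15.png');b=cv2.imread('pics/d15.png')
cv2.imwrite('pics/c15.png',np.hstack([cv2.resize(a[40:240,230:400],(400,470)),cv2.resize(b[170:370,80:250],(400,470))]))
"
```

```text
t 24.2 pos [0.4802 0.2764 0.2565] rpy [3.1413e+00 1.0000e-03 2.4640e-01] w 0.0532 F [ 0.48 -0.12 -1.03]
shift [-0.012  0.001  0.151] turn [0.0002 0.0006 0.0002]
s15 0.024 58 [0.4796 0.2779] rms 0.0013
s15 0.035 90 [0.48   0.2776] rms 0.0012
d15 0.024 133 [0.4795 0.2775] rms 0.001
d15 0.035 202 [0.4793 0.2774] rms 0.001
```

View pics/c15.png

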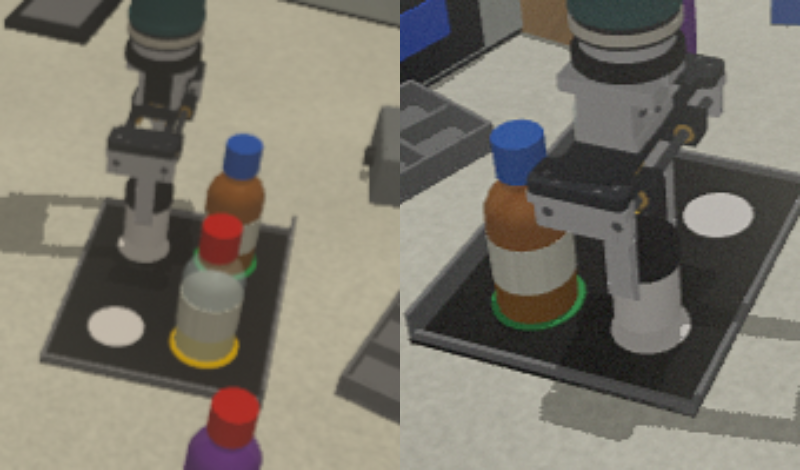

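The jar is about 1.5 mm left of the spot centre. I'll correct and lower.

Call:
move_arm([
  [[0,-0.01,0.013,0.03,0,0,0],[0,-0.01,0.013,0.06,0,0,0],[0,-0.01,0.013,0.09,0,0,0],[0,-0.01,0.013,0.11,0,0,0],[0,-0.01,0.013,0.125,0,0,0],[0,-0.01,0.013,0.135,0,0,0],[0,-0.01,0.013,0.135,0,0,0]],
])

```text
time: 24.88
tool_pos: [0.4795, 0.275, 0.2433]
ee_rot: [3.141, 0.001, 0.246]
wrist_force: [0.6, -0.9, -1.8]
width: 0.0535
```

Call:
move_arm([
  [[0,0,0,0.005,0,0,0],[0,0,0,0.01,0,0,0],[0,0,0,0.01,0,0,0]],
])

```text
time: 25.13
tool_pos: [0.4796, 0.275, 0.2426]
ee_rot: [3.141, -0.0, 0.246]
wrist_force: [0.1, -0.2, -1.6]
width: 0.053
```

Call:
move_arm([
  [[0,0,0,0.005,0,0,0],[0,0,0,0.01,0,0,0],[0,0,0,0.01,0,0,0]],
])

```text
time: 25.38
tool_pos: [0.4796, 0.275, 0.2415]
ee_rot: [3.141, 0.0, 0.246]
wrist_force: [0.1, -0.8, -1.6]
width: 0.0533
```

Call:
move_arm([
  [[0,0,0,0.005,0,0,0],[0,0,0,0.01,0,0,0],[0,0,0,0.01,0,0,0]],
])

```text
time: 25.63
tool_pos: [0.4797, 0.275, 0.2414]
ee_rot: [3.142, -0.001, 0.246]
wrist_force: [-0.9, -0.2, 3.3]
width: 0.0531
```

Call:
move_arm([
  [[0.6,0,0,0,0,0,0],[0.75,0,0,0,0,0,0],[0.9,0,0,0,0,0,0],[1,0,0,0,0,0,0],[1,0,0,0,0,0,0],[1,0,0,0,0,0,0],[1,0,0,-0.02,0,0,0],[1,0,0,-0.06,0,0,0]],
])

```text
time: 26.3
tool_pos: [0.4794, 0.2749, 0.2462]
ee_rot: [3.141, 0.001, 0.246]
wrist_force: [-0.3, -0.8, 0.0]
width: 0.0937
```

Call:
move_arm([
  [[1,0,0,-0.2,0,0,0],[1,0,0,-0.4,0,0,0],[1,0,0,-0.6,0,0,0],[1,0,0,-0.8,0,0,0],[1,0,0,-1,0,0,0],[1,0,0,-1,0,0,0]],
])

```text
time: 26.8
tool_pos: [0.4804, 0.2754, 0.3522]
ee_rot: [-3.14, -0.01, 0.246]
wrist_force: [0.3, 0.4, 0.8]
width: 0.0944
```

Call:
move_arm([
  [[1,0,0,-0.2,0,0,0],[1,0,0,-0.4,0,0,0],[1,0,0,-0.5,0,0,0],[1,0,0,-0.5,0,0,0]],
])

```text
time: 27.13
tool_pos: [0.4799, 0.2751, 0.399]
ee_rot: [-3.141, -0.005, 0.246]
wrist_force: [0.1, 0.1, 0.0]
width: 0.0937
```

```bash
python3 -c "
from h import *
go(.6535,-.2005,.40,.5236)
for n,t in(('scene','s16'),('side','d16')):
    snap(n,t);  body(t,[.479,.276],[.024,.035],.025); body(t,[.605,.1637],[.03,.09],.031); body(t,[.571,.2995],[.03,.09],.031)
a=cv2.imread('pics/s16.png');b=cv2.imread('pics/d16.png')
cv2.imwrite('pics/c16.png',np.hstack([cv2.resize(a[40:240,230:400],(400,470)),cv2.resize(b[170:370,80:250],(400,470))]))
"
```

```text
t 27.13 pos [0.4799 0.2751 0.399 ] rpy [-3.1409 -0.0048  0.2465] w 0.0937 F [0.09 0.11 0.05]
shift [ 0.523  5.036 -0.011] turn [-0.     -0.0031 -0.1764]
s16 0.024 78 [0.4799 0.2766] rms 0.0012
s16 0.035 85 [0.4799 0.2766] rms 0.0013
s16 0.03 118 [0.6048 0.1646] rms 0.0009
s16 0.09 140 [0.6049 0.1646] rms 0.001
s16 0.03 29 [0.5717 0.3008] rms 0.0007
s16 0.09 99 [0.5718 0.3002] rms 0.0012
d16 0.024 193 [0.4786 0.276 ] rms 0.0009
d16 0.035 193 [0.4786 0.2758] rms 0.0009
d16 0.03 196 [0.6037 0.1641] rms 0.0011
d16 0.09 111 [0.6037 0.1642] rms 0.0011
d16 0.03 228 [0.5705 0.2995] rms 0.001
d16 0.09 269 [0.5706 0.2992] rms 0.0009
```

View pics/c16.png

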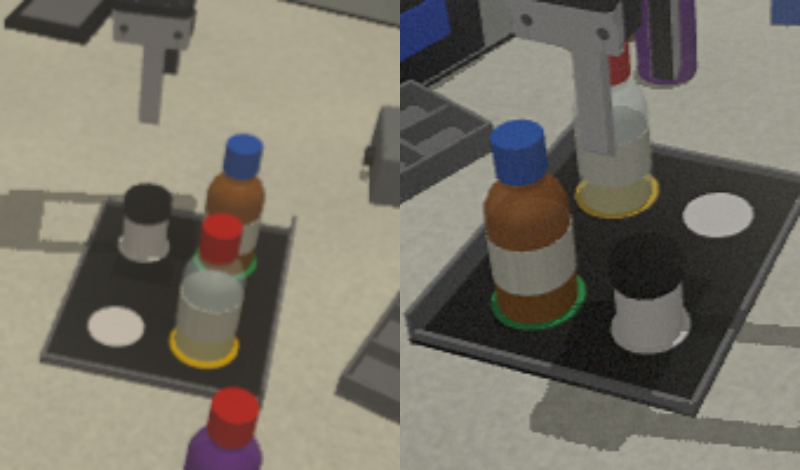

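The jar is centred on its spot. Next is the vial block.

Call:
move_arm([
  [[1,0.03,0.3,0,0,0,0],[1,0.06,0.65,0,0,0,0],[1,0.1,1,0,0,0,0]],
])

```text
time: 27.48
tool_pos: [0.5135, 0.1799, 0.3943]
ee_rot: [3.142, 0.004, 0.249]
wrist_force: [0.7, 0.0, 0.5]
width: 0.0942
```

Call:
move_arm([
  [[1,0.03,0.3,0,0,0,0],[1,0.06,0.65,0,0,0,0],[1,0.1,1,0,0,0,0]],
])

```text
time: 27.73
tool_pos: [0.5478, 0.0845, 0.3944]
ee_rot: [-3.141, 0.003, 0.247]
wrist_force: [-0.2, 0.3, -0.2]
width: 0.0941
```

Call:
move_arm([
  [[1,0.03,0.3,0,0,0,0],[1,0.06,0.65,0,0,0,0],[1,0.1,1,0,0,0,0]],
])

```text
time: 27.98
tool_pos: [0.5819, -0.0101, 0.3943]
ee_rot: [-3.14, 0.003, 0.247]
wrist_force: [0.8, 0.2, 0.7]
width: 0.0939
```

Call:
move_arm([
  [[1,0.03,0.3,0,0,0,-0.05],[1,0.06,0.6,0,0,0,-0.1],[1,0.1,0.9,0,0,0,-0.15],[1,0.1,0.9,0,0,0,-0.176],[1,0.1,0.9,0,0,0,-0.176],[1,0.1,0.9,0,0,0,-0.176]],
])

```text
time: 28.48
tool_pos: [0.6135, -0.0936, 0.3945]
ee_rot: [-3.139, 0.002, 0.521]
wrist_force: [-0.1, 0.4, 1.2]
width: 0.0941
```

```bash
python3 -c "
from h import *
go(.6535,-.2005,.33,.5236); snap('wrist','w17')
P,im,ok=cloud('w17'); m=ok&(P[...,2]>.036)&(P[...,2]<.044)&(np.hypot(P[...,0]-.6535,P[...,1]+.2)<.06)
q=P[m][:,:2].astype(np.float32)*1000; print(cv2.minAreaRect(q))"
```

```text
t 28.48 pos [ 0.6135 -0.0936  0.3945] rpy [-3.1389e+00  2.4000e-03  5.2130e-01] w 0.0941 F [-0.14  0.41  1.15]
shift [-0.184  1.128  0.642] turn [-0.0017  0.0015 -0.0015]
((653.48095703125, -198.73793029785156), (45.04505920410156, 46.172706604003906), 29.911958694458008)
```

View pics/w17.png

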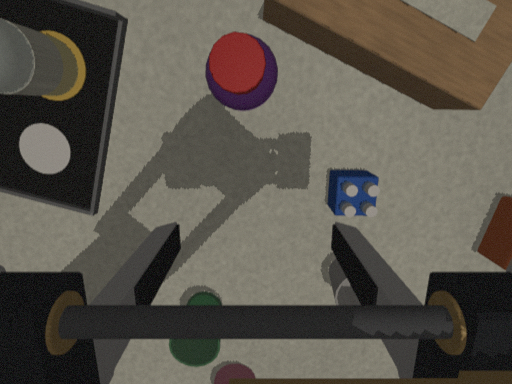

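The block is at (.6533,-.1992) with yaw 29.9°, so the tool's yaw matches. I'll approach it.

Call:
move_arm([
  [[1,-0.05,0.3,0,0,0,0],[1,-0.1,0.6,0,0,0,0],[1,-0.18,0.9,0,0,0,0],[1,-0.18,1,0.1,0,0,0],[1,-0.18,1,0.3,0,0,0],[1,-0.18,1,0.5,0,0,0],[1,-0.18,1,0.5,0,0,0],[1,-0.18,1,0.5,0,0,0]],
])

```text
time: 29.2
tool_pos: [0.6476, -0.1877, 0.3445]
ee_rot: [-3.138, 0.003, 0.524]
wrist_force: [-0.4, -0.1, 0.0]
width: 0.0936
```

```bash
python3 -c "
from h import *
go(.6533,-.1992,.207,.5236); snap('wrist','w18')
P,im,ok=cloud('w18'); m=ok&(P[...,2]>.036)&(P[...,2]<.044)&(np.hypot(P[...,0]-.6535,P[...,1]+.2)<.06)
q=P[m][:,:2].astype(np.float32)*1000; print(cv2.minAreaRect(q))
P,im,ok=cloud('scene0'); m=ok&(P[...,0]>.74)&(P[...,0]<.87)&(P[...,1]>-.22)&(P[...,1]<-.03);print('box h',np.percentile(P[m][:,2],99))"
```

```text
t 29.2 pos [ 0.6476 -0.1877  0.3445] rpy [-3.1377e+00  2.7000e-03  5.2400e-01] w 0.0936 F [-0.39 -0.09  0.  ]
shift [-0.005  0.134  1.374] turn [-0.0025  0.0017  0.0003]
((653.2620239257812, -199.73167419433594), (46.57114028930664, 45.20954132080078), 29.64202117919922)
box h 0.08296964970156691
```

View pics/w18.png

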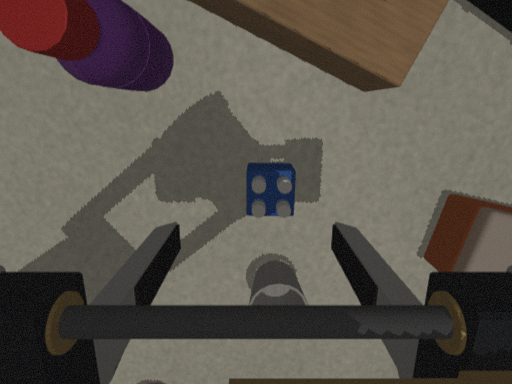

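Call:
move_arm([
  [[1,0,0.07,0.05,0,0,0],[1,0,0.136,0.2,0,0,0],[1,0,0.136,0.4,0,0,0],[1,0,0.136,0.6,0,0,0],[1,0,0.136,0.8,0,0,0],[1,0,0.136,0.9,0,0,0],[1,0,0.136,0.9,0,0,0]],
])

```text
time: 29.83
tool_pos: [0.654, -0.2009, 0.2526]
ee_rot: [-3.137, 0.004, 0.523]
wrist_force: [0.8, -0.2, -0.5]
width: 0.0941
```

Call:
move_arm([
  [[1,0,0,0.15,0,0,0],[1,0,0,0.28,0,0,0],[1,0,0,0.38,0,0,0],[1,0,0,0.45,0,0,0],[1,0,0,0.45,0,0,0],[1,0,0,0.45,0,0,0]],
])

```text
time: 30.33
tool_pos: [0.6547, -0.2009, 0.2113]
ee_rot: [-3.141, 0.0, 0.523]
wrist_force: [1.1, 0.4, 0.3]
width: 0.0938
```

```bash
python3 -c "
from h import *
go(.6533,-.1995,.207,.5236); snap('wrist','w19')"
```

```text
t 30.33 pos [ 0.6547 -0.2009  0.2113] rpy [-3.1411e+00  5.0000e-04  5.2290e-01] w 0.0938 F [1.08 0.42 0.33]
shift [-0.005 -0.019  0.043] turn [-0.0003  0.0003 -0.0004]
```

View pics/w19.png

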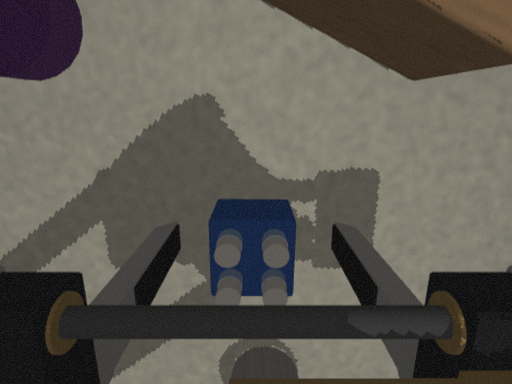

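The block is square between the jaws. I'll close on it.

Call:
move_arm([
  [[1,0,-0.018,0.03,0,0,0],[1,0,-0.018,0.03,0,0,0],[0,0,-0.018,0.03,0,0,0],[0,0,-0.018,0.03,0,0,0],[0,0,-0.018,0.03,0,0,0],[0,0,-0.018,0.03,0,0,0],[0,0,-0.018,0.03,0,0,0],[0,0,-0.018,0.03,0,0,0]],
])

```text
time: 31.05
tool_pos: [0.6538, -0.1994, 0.2088]
ee_rot: [3.141, -0.0, 0.523]
wrist_force: [-0.1, -0.1, 0.2]
width: 0.0576
```

Call:
move_arm([
  [[0,0,0,0,0,0,0],[0,0,0,0,0,0,0],[0,0,0,0,0,0,0]],
])

```text
time: 31.3
tool_pos: [0.6538, -0.1993, 0.2087]
ee_rot: [3.141, -0.0, 0.523]
wrist_force: [0.7, -0.2, 0.1]
width: 0.0456
```

Call:
move_arm([
  [[0,0,0,-0.05,0,0,0],[0,0,0,-0.15,0,0,0],[0,0,0,-0.35,0,0,0],[0,0,0,-0.6,0,0,0],[0,0,0,-0.8,0,0,0],[0,0,0,-1,0,0,0],[0,0,0,-1,0,0,0]],
])

```text
time: 31.88
tool_pos: [0.6547, -0.1996, 0.3159]
ee_rot: [3.133, -0.007, 0.523]
wrist_force: [1.0, -0.3, -0.4]
width: 0.0457
```

```bash
python3 -c "
from h import *
go(.513,.140,.33,.246); snap('scene','s20')"
```

```text
t 31.88 pos [ 0.6547 -0.1996  0.3159] rpy [ 3.1327 -0.007   0.523 ] w 0.0457 F [ 1.03 -0.26 -0.41]
shift [ 0.47  -3.648 -0.17 ] turn [ 0.005  -0.0052  0.1763]
```

View pics/s20.png

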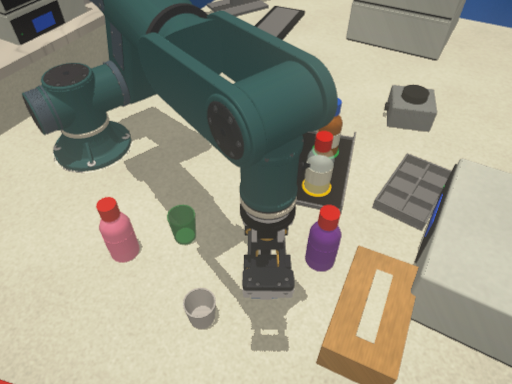

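Call:
move_arm([
  [[0,0.02,-0.1,-0.1,0,0,0.03],[0,0.05,-0.3,-0.2,0,0,0.06],[0,0.08,-0.5,-0.2,0,0,0.09],[0,0.1,-0.75,-0.2,0,0,0.13],[0,0.13,-1,-0.2,0,0,0.176],[0,0.13,-1,-0.2,0,0,0.176]],
])

```text
time: 32.43
tool_pos: [0.6136, -0.1024, 0.327]
ee_rot: [-3.137, 0.003, 0.248]
wrist_force: [0.4, 0.5, -0.5]
width: 0.0458
```

```bash
python3 -c "
from h import *
go(.513,.140,.33,.246)"
```

```text
t 32.43 pos [ 0.6136 -0.1024  0.327 ] rpy [-3.1373e+00  3.1000e-03  2.4820e-01] w 0.0458 F [ 0.41  0.46 -0.5 ]
shift [-0.379 -2.597 -0.018] turn [-0.0027  0.002   0.0014]
```

Call:
move_arm([
  [[0,-0.05,-0.25,0,0,0,0],[0,-0.1,-0.5,0,0,0,0],[0,-0.15,-0.75,0,0,0,0],[0,-0.2,-1,0,0,0,0]],
])

```text
time: 32.77
tool_pos: [0.5706, -0.0136, 0.3269]
ee_rot: [-3.141, 0.002, 0.246]
wrist_force: [-0.4, 0.5, -0.4]
width: 0.0457
```

Call:
move_arm([
  [[0,-0.05,-0.25,0,0,0,0],[0,-0.1,-0.5,0,0,0,0],[0,-0.15,-0.75,0,0,0,0],[0,-0.19,-1,0,0,0,0],[0,-0.19,-1,0,0,0,0],[0,-0.19,-1,0,0,0,0]],
])

```text
time: 33.27
tool_pos: [0.5281, 0.0789, 0.3275]
ee_rot: [3.141, 0.002, 0.249]
wrist_force: [0.0, -0.0, -0.9]
width: 0.0459
```

```bash
python3 -c "
from h import *
go(.513,.140,.2127,.246)"
```

```text
t 33.27 pos [0.5281 0.0789 0.3275] rpy [3.1412e+00 1.7000e-03 2.4910e-01] w 0.0459 F [ 0.   -0.   -0.94]
shift [ 0.007 -0.63   1.148] turn [0.0003 0.0011 0.002 ]
```

Call:
move_arm([
  [[0,0,-0.2,0,0,0,0],[0,0.005,-0.4,0,0,0,0],[0,0.005,-0.63,0.1,0,0,0],[0,0.005,-0.63,0.3,0,0,0],[0,0.005,-0.63,0.5,0,0,0],[0,0.005,-0.63,0.7,0,0,0],[0,0.005,-0.63,0.8,0,0,0],[0,0.005,-0.63,0.8,0,0,0]],
])

```text
time: 33.93
tool_pos: [0.513, 0.1383, 0.245]
ee_rot: [-3.142, 0.007, 0.245]
wrist_force: [-0.8, -0.8, -0.4]
width: 0.0457
```

Call:
move_arm([
  [[0,0,0,0.05,0,0,0],[0,0,0,0.1,0,0,0],[0,0,0,0.15,0,0,0],[0,0,0,0.18,0,0,0],[0,0,0,0.18,0,0,0],[0,0,0,0.18,0,0,0]],
])

```text
time: 34.43
tool_pos: [0.5136, 0.1395, 0.2308]
ee_rot: [3.141, -0.0, 0.247]
wrist_force: [0.8, 0.1, -1.2]
width: 0.0455
```

```bash
python3 -c "
from h import *
go(.513,.1405,.2127,.246)
for n,t in(('scene','s21'),('side','d21')):
    snap(n,t)
    P,im,ok=cloud(t); hsv=cv2.cvtColor(im,cv2.COLOR_RGB2HSV).astype(int)
    m=ok&(abs(hsv[...,0]-115)<12)&(hsv[...,1]>110)&(np.hypot(P[...,0]-.513,P[...,1]-.14)<.05); q=P[m]
    print(t,len(q),np.percentile(q,2,0).round(3),np.percentile(q,98,0).round(3)); top=q[q[:,2]>np.percentile(q[:,2],98)-.01]
    print(cv2.minAreaRect((q[:,:2]*1000).astype(np.float32)))
a=cv2.imread('pics/s21.png');b=cv2.imread('pics/d21.png')
cv2.imwrite('pics/c21.png',np.hstack([cv2.resize(a[90:240,230:358],(400,470)),cv2.resize(b[190:340,120:248],(400,470))]))
"
```

```text
t 34.43 pos [0.5136 0.1395 0.2308] rpy [ 3.1414e+00 -2.0000e-04  2.4650e-01] w 0.0455 F [ 0.79  0.12 -1.22]
shift [-0.004 -0.012  0.181] turn [ 0.0001 -0.0001  0.0003]
s21 131 [0.497 0.112 0.028] [0.54  0.148 0.064]
((515.9287109375, 131.23782348632812), (44.86400604248047, 34.55147933959961), 13.1758451461792)
d21 337 [0.484 0.119 0.024] [0.527 0.168 0.063]
((510.0509338378906, 141.4718780517578), (46.17852020263672, 48.669315338134766), 13.248787879943848)
```

View pics/c21.png

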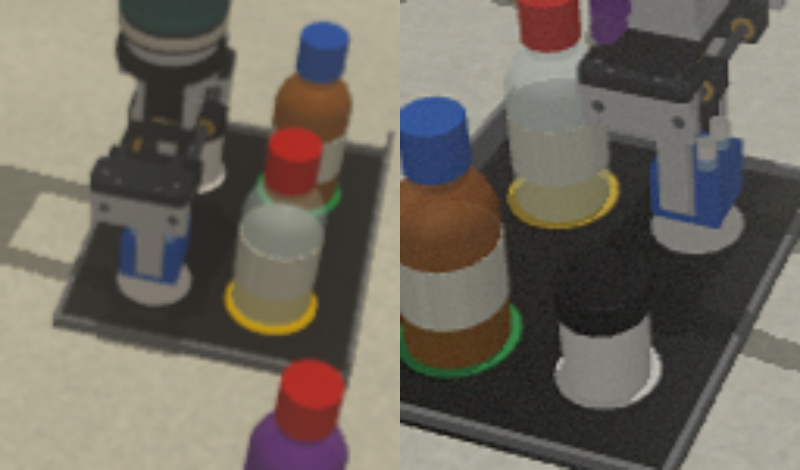

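Call:
move_arm([
  [[0,0,-0.008,0.04,0,0,0],[0,0,-0.008,0.08,0,0,0],[0,0,-0.008,0.11,0,0,0],[0,0,-0.008,0.135,0,0,0],[0,0,-0.008,0.15,0,0,0],[0,0,-0.008,0.16,0,0,0],[0,0,-0.008,0.165,0,0,0],[0,0,-0.008,0.165,0,0,0]],
])

```text
time: 35.2
tool_pos: [0.5134, 0.1402, 0.2141]
ee_rot: [3.142, 0.0, 0.246]
wrist_force: [-0.1, 0.1, -1.3]
width: 0.0454
```

Call:
move_arm([
  [[0,0,0,0.005,0,0,0],[0,0,0,0.01,0,0,0],[0,0,0,0.01,0,0,0]],
])

```text
time: 35.45
tool_pos: [0.5134, 0.1402, 0.2132]
ee_rot: [3.142, -0.0, 0.246]
wrist_force: [-0.7, 0.2, -0.1]
width: 0.0455
```

Call:
move_arm([
  [[0,0,0,0.005,0,0,0],[0,0,0,0.01,0,0,0],[0,0,0,0.01,0,0,0]],
])

```text
time: 35.7
tool_pos: [0.5135, 0.1403, 0.2126]
ee_rot: [3.141, -0.0, 0.246]
wrist_force: [-0.7, -0.9, 1.5]
width: 0.046
```

Call:
move_arm([
  [[0,0,0,0.005,0,0,0],[0,0,0,0.007,0,0,0],[0,0,0,0.007,0,0,0]],
])

```text
time: 35.95
tool_pos: [0.5135, 0.1403, 0.2126]
ee_rot: [3.141, -0.001, 0.247]
wrist_force: [-2.2, -0.8, 5.6]
width: 0.0457
```

Call:
move_arm([
  [[0.5,0,0,0,0,0,0],[0.65,0,0,0,0,0,0],[0.8,0,0,0,0,0,0],[1,0,0,0,0,0,0],[1,0,0,0,0,0,0],[1,0,0,0,0,0,0],[1,0,0,0,0,0,0],[1,0,0,-0.03,0,0,0]],
])

```text
time: 36.62
tool_pos: [0.5131, 0.1402, 0.2138]
ee_rot: [-3.142, 0.002, 0.246]
wrist_force: [0.1, -0.0, 0.0]
width: 0.0903
```

Call:
move_arm([
  [[1,0,0,-0.1,0,0,0],[1,0,0,-0.3,0,0,0],[1,0,0,-0.5,0,0,0],[1,0,0,-0.75,0,0,0],[1,0,0,-1,0,0,0],[1,0,0,-1,0,0,0]],
])

```text
time: 37.12
tool_pos: [0.5148, 0.1405, 0.3218]
ee_rot: [3.14, -0.013, 0.247]
wrist_force: [0.8, -0.2, 0.6]
width: 0.0937
```

Call:
move_arm([
  [[1,0,0,-0.2,0,0,0],[1,0,0,-0.5,0,0,0],[1,0,0,-0.8,0,0,0],[1,0,0,-1,0,0,0],[1,0,0,-1,0,0,0],[1,0,0,-1,0,0,0]],
])

```text
time: 37.62
tool_pos: [0.5134, 0.1403, 0.4155]
ee_rot: [3.141, -0.003, 0.246]
wrist_force: [-0.8, -0.6, -1.4]
width: 0.0941
```

Call:
move_arm([
  [[1,-0.3,0,0,0,0,0],[1,-0.6,0,0,0,0,0],[1,-0.9,0,0,0,0,0],[1,-1,0,0,0,0,0],[1,-1,0,0,0,0,0]],
])

```text
time: 38.03
tool_pos: [0.4148, 0.1156, 0.4129]
ee_rot: [-3.141, 0.002, 0.246]
wrist_force: [0.7, 0.9, 0.5]
width: 0.0941
```

```bash
python3 -c "
from h import *
print(robot.get_obs()['time'],robot.get_obs()['tool_pos'])
for n,t in(('scene','s22'),('side','d22')):
    snap(n,t)
    P,im,ok=cloud(t); hsv=cv2.cvtColor(im,cv2.COLOR_RGB2HSV).astype(int)
    m=ok&(abs(hsv[...,0]-115)<12)&(hsv[...,1]>110)&(np.hypot(P[...,0]-.513,P[...,1]-.14)<.05)&(P[...,2]>.039)&(P[...,2]<.05); q=P[m]
    print(t,len(q),cv2.minAreaRect((q[:,:2]*1000).astype(np.float32)),np.percentile(q[:,2],[2,98]))
    body(t,[.479,.276],[.024,.035],.025); body(t,[.605,.1637],[.03,.09],.031); body(t,[.571,.2995],[.03,.09],.031)
a=cv2.imread('pics/s22.png');b=cv2.imread('pics/d22.png')
cv2.imwrite('pics/c22.png',np.hstack([cv2.resize(a[90:240,230:358],(400,470)),cv2.resize(b[190:340,90:218],(400,470))]))
"
```

```text
38.0333 [0.41476814 0.11560241 0.41294392]
s22 152 ((513.5931396484375, 140.15478515625), (45.06406021118164, 47.91869354248047), 14.37680721282959) [0.03939439 0.04764543]
s22 0.024 87 [0.4799 0.2764] rms 0.0013
s22 0.035 88 [0.4797 0.2763] rms 0.0011
s22 0.03 112 [0.6048 0.1645] rms 0.0009
s22 0.09 137 [0.6046 0.1646] rms 0.001
s22 0.03 28 [0.5717 0.2986] rms 0.0007
s22 0.09 94 [0.5717 0.3001] rms 0.0011
d22 193 ((510.3088073730469, 141.39402770996094), (45.59248733520508, 48.94820022583008), 13.054245948791504) [0.03925336 0.04613892]
d22 0.024 192 [0.4785 0.2759] rms 0.001
d22 0.035 199 [0.4786 0.276 ] rms 0.0008
d22 0.03 191 [0.6039 0.164 ] rms 0.0011
d22 0.09 215 [0.6038 0.1639] rms 0.0013
d22 0.03 225 [0.5704 0.2993] rms 0.001
d22 0.09 263 [0.5703 0.2994] rms 0.001
```

View pics/c22.png

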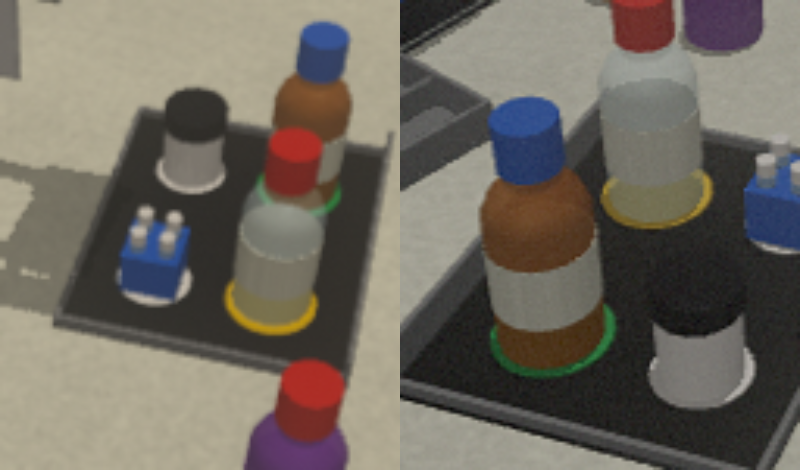

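View pics/s22.png

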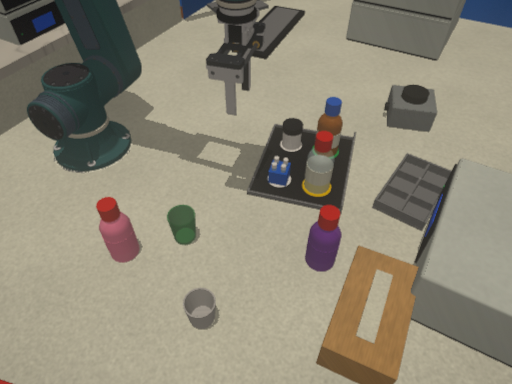

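All four are standing on their places. The beaker (182,225) and cup (200,308) are at the same pixels as at the start, and the decoys haven't moved. I'll hand in.

```bash
python3 -c "
from h import *
print(robot.close_job())"
```

```text
the job is handed in; nothing more can be done
None
```

The solvent tray is loaded in the order you asked. The amber bottle went on the green pad, then the clear bottle on the yellow pad. After that I placed the white jar in front of the amber bottle and the blue vial block in front of the clear one. I lowered each piece gently until the wrist force showed contact (5.6 N at most), let go, and backed away. The job was handed in at about 38 s of robot time.

- **Position and uprightness:** in both cameras all four pieces stand within about 1–2 mm of their pad or spot centres. Circle fits at two heights showed the bottles and jar upright; the vial block looks upright in the pictures.
- **Camera disagreement:** the two fixed cameras disagree by 1–3 mm, and I aimed between them. For example, the vial block's x reads 513.6 mm in one and 510.3 mm in the other.
- **Left alone:** the beaker, cup and the pink and purple bottles look unmoved in the last picture. I checked those by eye and did not measure them again.

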